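# Put the keys away in the latched key box

### The job

Put every key that lies about on the shelf away in the wooden key box: pull the sprung latch knob on its front right out to its stop so that the lid pops ajar, let the knob go home, lift the lid gently all the way back onto its stop and lay all the keys in the tray. Then lower the lid gently and press it down until it latches shut with the knob home, and leave everything else on the shelf where it is.

Things in the scene. Friction and masses are not known exactly. Their poses are not given: they have to be found in the camera images.
- keybox: fixed wooden key box, 150 mm deep (x), 240 mm wide (y), 70 mm high, walls 8 mm, plus a 12 mm lid. Origin: centre of its underside; x points from its front to its back, y to the left seen from the front. Box x -75 to -37 mm is a latch compartment decked over flush with the rim (a slot and a pop-up pin in the deck); behind it lies the open tray.
- tray (a point): centre of the tray's floor (8 mm above the shelf; box frame x +14 mm). The tray is 106 mm (box x) by 224 mm (box y) and 62 mm deep; axes as the box.
- lid (a joint): lid angle in rad: 0 shut, 1.85 fully back on its stop. Hinged along the box's far top edge; stiff, stays where it is left. Latched it may read up to 0.03; unlatched, a sprung pin pops it ajar to about 0.1, so to shut it, press it down (some 15 N at the front) past the sprung bolt until it latches.
- lid_hinge (a point): point on the lid's hinge line, box frame (75, 0, 70) mm; the line runs along the box's y.
- lid_tab (a point): centre of the lid's brass pull tab: a round bar along box y, 32 mm long, 16 mm thick, 26 mm out from the lid's front edge on a 14 mm wide neck, at box y +60 mm, 178 mm from the hinge line; 76 mm above the shelf with the lid shut. Held by its two ends from above (fingers closing along box y) it can turn between the fingers. Moves with the lid.
- latch (a joint): how far the latch knob is pulled out in m: 0 home, 0.03 out on its stop. It slides along the box's -x (straight out from the front) against a spring of 3 N at home and 6 N at the stop, and springs home when let go. The lid is freed from about 0.015 on.
- latch_knob (a point): centre of the steel latch knob: a cylinder lying along the box's x, 28 mm diameter, 22 mm long, 45 mm above the shelf, its centre 35 mm in front of the box's front face when home, right half of the box (box y -60 mm). Moves with the knob.
- key_1: steel key fixed rigidly to a rectangular wooden fob 42 mm (x) by 22 mm (y) by 14 mm thick, lying flat on the shelf; origin: centre of the fob's underside, z up through the fob; the key's flat bow (20 mm wide, 5 mm high) and blade (7 mm wide) point along +x, tip 64 mm from the origin; 45 g. Absent in some starts.
- key_2: steel key fixed rigidly to a round wooden fob, 28 mm diameter, 14 mm thick, lying flat on the shelf; origin: centre of the fob's underside, z up through the fob; the key's flat bow (20 mm wide, 5 mm high) and blade (7 mm wide) point along +x, tip 57 mm from the origin; 45 g. Absent in some starts.
- key_3: steel key fixed rigidly to a rectangular wooden fob 42 mm (x) by 22 mm (y) by 14 mm thick, lying flat on the shelf; origin: centre of the fob's underside, z up through the fob; the key's flat bow (20 mm wide, 5 mm high) and blade (7 mm wide) point along +x, tip 64 mm from the origin; 45 g. Absent in some starts.
- key_4: steel key fixed rigidly to a round wooden fob, 28 mm diameter, 14 mm thick, lying flat on the shelf; origin: centre of the fob's underside, z up through the fob; the key's flat bow (20 mm wide, 5 mm high) and blade (7 mm wide) point along +x, tip 57 mm from the origin; 45 g. Absent in some starts.
- frog: white ceramic frog magnet, 54 mm across, 42 mm tall; origin at the centre of its underside; to be left alone.
- grinder: chrome pepper grinder, 56 mm across, 170 mm tall; origin at the centre of its underside; to be left alone.
- amber_bottle: empty amber glass bottle with stopper, 64 mm across, 200 mm tall; origin at the centre of its underside; to be left alone.
- egg_ring: dark silicone egg ring lying flat, 90 mm across, 14 mm tall; origin at the centre of its underside; to be left alone.
- opener: bottle opener with a wooden handle, about 130 mm long, 12 mm thick, lying flat; it is not a key; origin at the centre of its underside; to be left alone.
- salt_pot: small white ceramic salt bowl, 70 mm across, 45 mm tall; origin at the centre of its underside; to be left alone.
Mind the look-alikes: they are no part of the job. What is shaped like the key_3 but purple or red is not meant.

How it is judged:
By the outcome, as a careful person would: the job done as asked, in the order asked, and still so for the second after the job is handed in, with the robot touching nothing.
Of key_1, key_2, key_3, key_4 only 2 to 4 are there at a start; the rules pass over those that are not, and their reading is None.
At some moment in a run one of key_1, key_2, key_3, key_4 may be knocked a few centimetres aside while the robot is not near it.
Once in a run the grip may slacken for a moment while it holds something.
It also fails if it takes over 210 s, if anything falls off the work surface, if the arm or the gripper's body presses on something with over 40 N, if the wrist force passes 120 N, or if a joint passes its speed limit or range.

### The arm

A 6-joint arm with a two-finger parallel gripper is mounted at the origin on the work surface. World frame = base frame: x ahead of the robot, y to its left, z up, the work surface at z = 0. Lengths are in m, angles in rad, forces in N, time in s.
With the tool pointing down it reaches from about 0.25 to 0.725 m from the base axis. Payload 4 kg.
Tool frame: the origin (TCP) lies on the centre line of the jaws, within the pads' length; the fingertips stand 22 mm ahead of it and the grasp point (between the pads) lies 3 mm ahead of it (bot.tip_reach is the distance from the TCP to the fingertips, in m); z points along the fingers, y is the line along which they close (so a half turn about z gives the same grasp; the last joint's range is limited). The gripper opens to 85 mm and grips with 20 to 120 N. Pads are 22 mm wide; open, the fingers measure 114 mm over their backs; the gripper's body (76 mm by 85 mm) begins 54 mm behind the grasp point. The pads swing forward as they close: fully open they stand 13 mm farther back than shut.
Start: joints at [-1.287, 0.241, 0.005, 1.335, 0, 1.571], TCP at [0.14, -0.48, 0.253] pointing down, gripper open.
Joint ranges: [-2.72, 2.72], [-1.05, 1.87], [-1.09, 1.28], [-1.99, 2.15], [-1.42, 1.44], [-3.14, 3.14]. Speed limits (rad/s): [2.79, 2.79, 3.14, 3.14, 3.14, 3.14].

### API

Orientations are given as a unit quaternion [x, y, z, w].
In Python, from workcell import bot gives the robot as it stands. The module is installed in compiled form; this text tells all that it offers.
- The arm moves only by the tool apply_moves, never from a script. Its argument "commands" is a list of rows, each a list of 4 numbers: the shift along the tool's x, y, z scaled (see below), then the turn about the tool's z scaled (see below). In form: [[tx, ty, tz, roll], ...]. A call has exactly 5 rows; each row shifts and turns the commanded pose from where the row before left it, along the tool's axes as they then stand; what a row does not reach is not made up. The controller multiplies each number of a shift by 20 mm and each number of a turn by 60 degrees. A row lasts 1/12 s, in which the tool goes at most 41.7 mm and 7.16 degrees, less where a joint would pass 70% of its speed; a pose out of reach is approached as far as the arm can. A call with a number of a shift or a turn outside -1 to 1 is refused whole. A call with a gripper value outside its range is refused whole. "claw" is the closure, from 0 (fully open) to 1 (shut), set as the call begins (left out, the last holds). The fingers move at their own pace and stop on an object; the grip force is fixed at half the most. Time passes only in rows, so rows that do not move let the fingers close, or fill a call up. It gives the time, the measured TCP pose, the force, the opening and the grip force at its end, in the units of the state.
- bot.get_obs(): the state, without advancing time (a new reading comes with each control period).
- bot.camera(name): name is "side" or "top"; returns a dict with "image" (420x560x3 uint8, blue, green, red), "camera_matrix" (3x3 intrinsics, pixels), "R" (3x3) and "t" (3): a world point X has camera coordinates R X + t. Camera axes: x right, y down, z forward; pixel columns grow to the right and rows downward; lengths in m; the calibration is good to about 2 mm. A picture is of the moment at which its call begins. There is no depth.
- bot.job_done(): hands the job in; it is judged then, once.
The state is a dict: "clock": time; "joint_pos": joint angles; "joint_vel": joint speeds; "tau": joint torques, N m; "eef_pos": TCP position; "tool_rot": TCP orientation; "ft_force": force on the tool from outside, world axes, zero at the start; "ft_torque": the same for the moment, N m; "grip_width": finger opening in m; "grasp_force": force on a finger pad.
Only numpy, scipy, OpenCV 4.12 (cv2) and the standard library are available. Lean on these libraries where they do the work, as an engineer would, in place of code of your own. Each camera call takes 0.05 s, during which the arm holds its last target. There are 200 camera calls.

## Working session

There is one attempt and no reset: what is moved stays moved. The work goes in short steps, Python scripts to look and compute and a tool call to move; the robot and the scene stay as the last step left them, time stands still between calls to the robot, and variables do not carry over. Pictures are saved under pics/ and viewed, at most 14 in all, crops included, and the job is handed in when it is done.

Besides the shell and the picture viewer there is one more tool, called after "Request:" by a JSON object that holds its "method" and its "body", one argument or row to a line. apply_moves: Moves the arm, as the interface text tells. Shifts and turns lie within -1 to 1; 1 stands for 20 mm of shift or 60 degrees of turn. Its arguments: {"type":"object","properties":{"commands":{"type":"array","items":{"type":"array","items":{"type":"number","minimum":-1,"maximum":1}}},"claw":{"type":"number"}},"required":["commands"]}

```bash
mkdir -p pics && cat > h.py <<'E'
import numpy as np, cv2
from workcell import bot
from scipy.spatial.transform import Rotation as Rot
def snap(name,f):
    c=bot.camera(name); np.savez(f'{f}.npz',**c); return c
def load(f): return dict(np.load(f'{f}.npz'))
def px2w(c,u,v,z):
    K,R,t=c['camera_matrix'],c['R'],c['t']
    d=R.T@np.linalg.inv(K)@np.array([u,v,1.]); o=-R.T@t
    return o+d*(z-o[2])/d[2]
def w2px(c,X):
    p=c['camera_matrix']@(c['R']@np.array(X,float)+c['t']); return p[:2]/p[2]
def crop(c,f,x0,y0,x1,y1):
    im=c['image'][y0:y1,x0:x1]; s=min(800/im.shape[1],600/im.shape[0])
    cv2.imwrite(f'pics/{f}.png',cv2.resize(im,None,fx=s,fy=s,interpolation=cv2.INTER_CUBIC)); print('scale',s)
E
python3 - <<'E'
from h import *
for n in ('top','side'):
    c=snap(n,n+'0'); cv2.imwrite(f'pics/{n}0.png',c['image']); print(n,-c['R'].T@c['t'],c['R'][2])
o=bot.get_obs(); print(o)
E
```

```text
top [ 0.31371026 -0.02213367  1.47747446] [ 1.88041574e-01  7.16210698e-04 -9.82160808e-01]
side [-0.09646904  0.57643866  1.0723113 ] [ 0.50277508 -0.43915672 -0.74455261]
{'clock': 0.1, 'joint_pos': array([-1.28699687e+00,  2.41362331e-01,  3.85351642e-03,  1.33518314e+00,
       -2.61192803e-05,  1.57082012e+00]), 'joint_vel': array([ 0.00109803, -0.00206439,  0.00532463,  0.00184499, -0.00096668,
       -0.00073268]), 'tau': array([-4.03890544e-05, -3.73137939e+01,  2.53009826e+01,  1.08234616e-02,
       -8.97602172e-05,  1.24516555e-05]), 'eef_pos': array([ 0.13984987, -0.47950199,  0.25248752]), 'tool_rot': array([ 9.89950352e-01,  1.41412173e-01, -1.46983355e-04, -9.36440277e-04]), 'ft_force': array([ 0.32344023, -0.18513457, -0.07852449]), 'ft_torque': array([-0.04871725,  0.03408138,  0.00438541]), 'grasp_force': 0.0, 'grip_width': 0.08548299486796296}
```

View pics/top0.png

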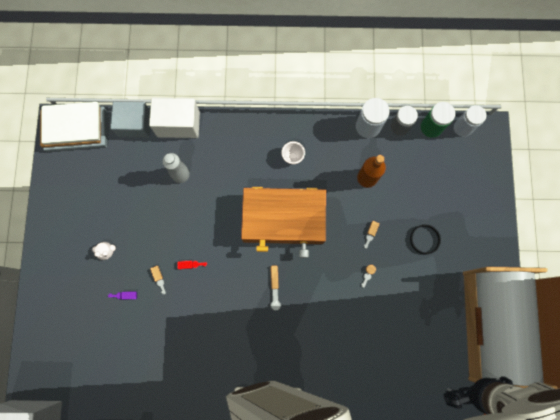

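View pics/side0.png

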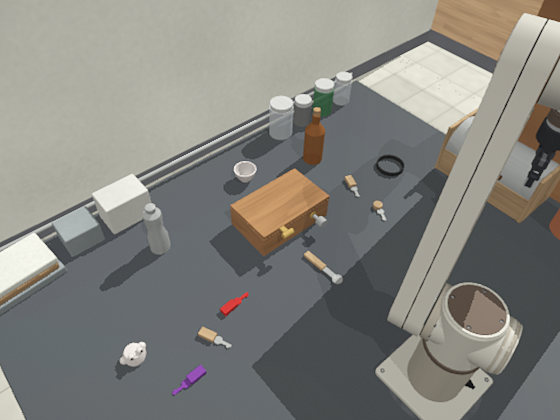

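The top view shows the box at (285,215), with the tab at (262,245) and the knob at (304,250). There are three wooden-fob keys: rectangular at (157,278), rectangular at (371,234) and round at (369,273). Look-alikes are red (190,265), purple (124,296) and the opener (275,287); none of them has a plain wooden fob with a key blade. I'll confirm in enlarged crops.

```bash
python3 - <<'E'
from h import *
c=load('top0')
a=c['image'][225:310,85:220]; b=c['image'][180:300,230:450]
crop(c,'box',230,175,400,300)
crop(c,'left',95,235,215,310)
E
```

```text
scale 4.705882352941177
scale 6.666666666666667
```

View pics/box.png

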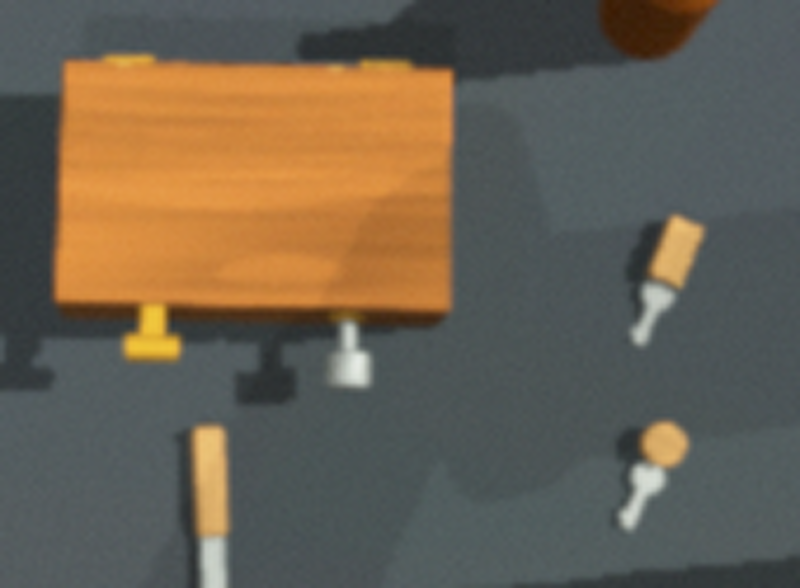

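View pics/left.png

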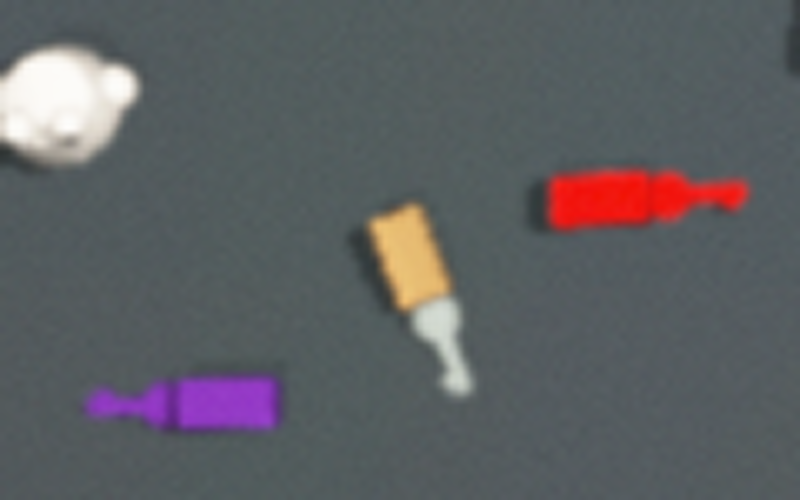

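```bash
python3 - <<'E'
from h import *
c=load('top0')
def P(p,s,x0,y0,z): return px2w(c,(p[0]+.5)/s-.5+x0,(p[1]+.5)/s-.5+y0,z)
B=lambda p,z:P(p,4.70588,230,175,z); L=lambda p,z:P(p,6.66667,95,235,z)
for n,p in dict(FL=(55,303),FR=(450,312),BL=(65,62),BR=(452,68)).items(): print(n,B(p,.082).round(4))
print('tab',B((123,345),.08),B((181,347),.08),'knob',B((350,368),.055))
for n,f,a,b in (('left',L,(410,257),(458,390)),('rightrect',B,(676,252),(638,342)),('round',B,(664,444),(627,525))):
    p=f(a,.014);q=f(b,.003); d=q-p; print(n,p.round(4),q.round(4),np.hypot(*d[:2]).round(4),np.degrees(np.arctan2(d[1],d[0])).round(1))
s=load('side0')
for n,p in dict(tab=B((152,346),.08),knob=B((350,368),.055)).items(): print(n,w2px(s,p))
# yaw of tool x
R=Rot.from_quat(bot.get_obs()['tool_rot']).as_matrix(); print(R.round(3))
E
```

```text
FL [0.5109 0.0837 0.082 ]
FR [ 0.5094 -0.1561  0.082 ]
BL [0.6616 0.0821 0.082 ]
BR [ 0.6617 -0.1576  0.082 ]
tab [0.48622278 0.04191415 0.08      ] [0.48558016 0.00675247 0.08      ] knob [ 0.47736138 -0.09703436  0.055     ]
left [0.4146 0.3376 0.014 ] [0.3571 0.3154 0.003 ] 0.0617 -158.9
rightrect [ 0.56   -0.3073  0.014 ] [ 0.5031 -0.2839  0.003 ] 0.0615 157.7
round [ 0.4373 -0.2973  0.014 ] [ 0.3869 -0.275   0.003 ] 0.0551 156.2
tab [286.62502555 232.764437  ]
knob [320.94688917 218.78734722]
[[ 0.96   0.28  -0.001]
 [ 0.28  -0.96   0.002]
 [-0.    -0.002 -1.   ]]
```

Request:
{"method": "apply_moves", "body": {
  "commands": [
    [0,0,0,0.093],
    [0,0,0,0.093],
    [0,0,0,0.093],
    [0,0,0,0],
    [0,0,0,0]
  ],
  "claw": 0.2
}}

```text
clock: 0.52
eef_pos: [0.1399, -0.4798, 0.2529]
tool_rot: [1.0, -0.003, -0.0, -0.0]
ft_force: [0.5, 0.8, -0.4]
grip_width: 0.0686
grasp_force: 0.0
```

Request:
{"method": "apply_moves", "body": {
  "commands": [
    [0.8,-0.95,0,0],
    [0.8,-0.95,0,0],
    [0.8,-0.95,0,0],
    [0.8,-0.95,0,0],
    [0.8,-0.95,0,0]
  ]
}}

```text
clock: 0.93
eef_pos: [0.2212, -0.3847, 0.2531]
tool_rot: [1.0, -0.003, -0.0, -0.0]
ft_force: [-0.2, 0.2, -0.0]
grip_width: 0.068
grasp_force: 0.0
```

Request:
{"method": "apply_moves", "body": {
  "commands": [
    [0.8,-0.95,0,0],
    [0.8,-0.95,0,0],
    [0.8,-0.95,0,0],
    [0.8,-0.95,0,0],
    [0.8,-0.95,0,0]
  ]
}}

```text
clock: 1.35
eef_pos: [0.3021, -0.2903, 0.2533]
tool_rot: [1.0, -0.003, 0.0, 0.0]
ft_force: [-1.0, -0.2, -0.1]
grip_width: 0.0682
grasp_force: 0.0
```

Request:
{"method": "apply_moves", "body": {
  "commands": [
    [0.8,-0.95,0,0],
    [0.8,-0.95,0,0],
    [0.8,-0.95,0,0],
    [0.8,-0.95,0,0],
    [0.8,-0.95,0,0]
  ]
}}

```text
clock: 1.77
eef_pos: [0.3829, -0.1959, 0.2533]
tool_rot: [1.0, -0.003, -0.0, -0.0]
ft_force: [0.6, 0.1, -0.1]
grip_width: 0.068
grasp_force: 0.0
```

Request:
{"method": "apply_moves", "body": {
  "commands": [
    [0.8,-0.95,0.5,0],
    [0.8,-0.95,0.5,0],
    [0.8,-0.95,0.5,0],
    [0.8,-0.95,0.5,0],
    [0,0,0,0]
  ]
}}

```text
clock: 2.18
eef_pos: [0.4482, -0.1186, 0.2112]
tool_rot: [1.0, -0.001, -0.001, -0.001]
ft_force: [-0.4, -0.2, -0.7]
grip_width: 0.0683
grasp_force: 0.0
```

Request:
{"method": "apply_moves", "body": {
  "commands": [
    [0.55,-0.57,0.5,0],
    [0.55,-0.57,0.5,0],
    [0,0,0.5,0],
    [0,0,1,0],
    [0,0,1,0]
  ]
}}

```text
clock: 2.6
eef_pos: [0.4698, -0.0992, 0.1433]
tool_rot: [1.0, -0.003, 0.001, 0.0]
ft_force: [-0.1, -0.2, 0.6]
grip_width: 0.0684
grasp_force: 0.0
```

Request:
{"method": "apply_moves", "body": {
  "commands": [
    [0,0,1,0],
    [0,0,1,0],
    [0,0,1,0],
    [0,0,0.8,0],
    [0,0,0.5,0]
  ]
}}

```text
clock: 3.02
eef_pos: [0.4678, -0.0992, 0.0556]
tool_rot: [1.0, -0.003, -0.001, -0.0]
ft_force: [-1.7, 0.2, -0.4]
grip_width: 0.0686
grasp_force: 0.0
```

Request:
{"method": "apply_moves", "body": {
  "commands": [
    [0,0,0,0],
    [0,0,0,0],
    [0,0,0,0],
    [0,0,0,0],
    [0,0,0,0]
  ]
}}

```text
clock: 3.43
eef_pos: [0.47, -0.0992, 0.0583]
tool_rot: [1.0, -0.004, 0.001, 0.0]
ft_force: [0.4, 0.3, 0.0]
grip_width: 0.0683
grasp_force: 0.0
```

```bash
python3 - <<'E'
from h import *
c=snap('side','s1'); print(bot.get_obs()['eef_pos'])
crop(c,'s1',230,150,390,270)
E
```

```text
[ 0.46984237 -0.09914419  0.05818811]
scale 5.0
```

View pics/s1.png

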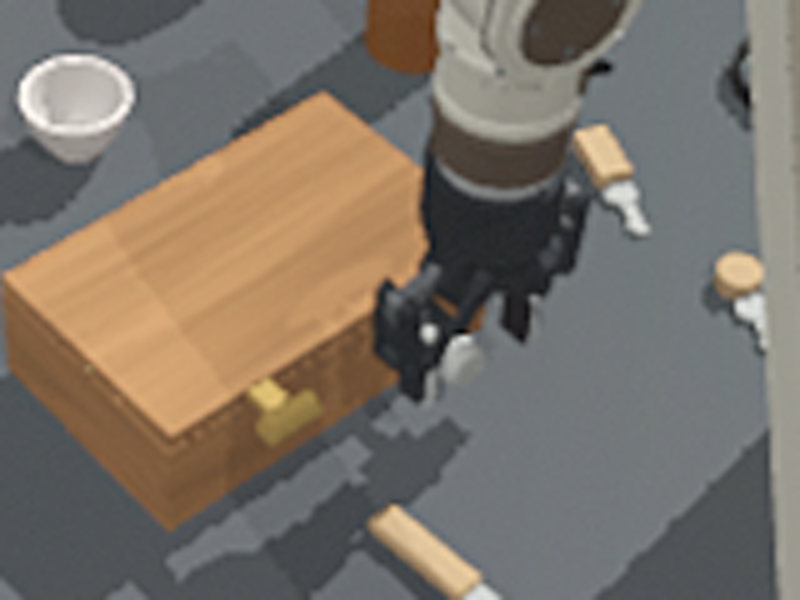

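The fingers straddle the knob, at crop (462,360). I'll centre on it, close and pull.

Request:
{"method": "apply_moves", "body": {
  "commands": [
    [0,-0.15,0.2,0],
    [0,0,0,0],
    [0,0,0,0],
    [0,0,0,0],
    [0,0,0,0]
  ]
}}

```text
clock: 3.9
eef_pos: [0.4692, -0.0959, 0.0533]
tool_rot: [1.0, -0.004, -0.0, -0.0]
ft_force: [0.3, -0.4, 0.7]
grip_width: 0.0685
grasp_force: 0.0
```

Request:
{"method": "apply_moves", "body": {
  "commands": [
    [0,0,0,0],
    [0,0,0,0],
    [0,0,0,0],
    [0,0,0,0],
    [0,0,0,0]
  ],
  "claw": 1
}}

```text
clock: 4.32
eef_pos: [0.4692, -0.0961, 0.0536]
tool_rot: [1.0, -0.004, 0.0, 0.0]
ft_force: [-1.4, -0.7, 2.3]
grip_width: 0.0261
grasp_force: 58.8
```

Request:
{"method": "apply_moves", "body": {
  "commands": [
    [0,0,0,0],
    [0,0,0,0],
    [0,0,0,0],
    [0,0,0,0],
    [0,0,0,0]
  ]
}}

```text
clock: 4.73
eef_pos: [0.4693, -0.0961, 0.0535]
tool_rot: [1.0, -0.004, 0.0, 0.0]
ft_force: [-1.8, -1.2, 4.3]
grip_width: 0.026
grasp_force: 58.9
```

Request:
{"method": "apply_moves", "body": {
  "commands": [
    [-0.25,0,0,0],
    [-0.25,0,0,0],
    [-0.25,0,0,0],
    [-0.25,0,0,0],
    [-0.25,0,0,0]
  ]
}}

```text
clock: 5.15
eef_pos: [0.4452, -0.0959, 0.0537]
tool_rot: [1.0, -0.004, 0.001, 0.0]
ft_force: [5.4, -2.2, -0.5]
grip_width: 0.0257
grasp_force: 59.2
```

Request:
{"method": "apply_moves", "body": {
  "commands": [
    [-0.1,0,0,0],
    [-0.1,0,0,0],
    [0,0,0,0],
    [0,0,0,0],
    [0,0,0,0]
  ]
}}

```text
clock: 5.57
eef_pos: [0.4414, -0.0959, 0.0537]
tool_rot: [1.0, -0.004, 0.001, 0.0]
ft_force: [5.8, -1.0, -0.7]
grip_width: 0.0256
grasp_force: 59.4
```

Request:
{"method": "apply_moves", "body": {
  "commands": [
    [-0.1,0,0,0],
    [0,0,0,0],
    [0,0,0,0],
    [0,0,0,0],
    [0,0,0,0]
  ]
}}

```text
clock: 5.98
eef_pos: [0.4395, -0.0959, 0.0537]
tool_rot: [1.0, -0.004, 0.001, 0.0]
ft_force: [6.3, -1.1, -0.8]
grip_width: 0.0256
grasp_force: 59.4
```

Request:
{"method": "apply_moves", "body": {
  "commands": [
    [-0.08,0,0,0],
    [0,0,0,0],
    [-0.05,0,0,0],
    [0,0,0,0],
    [0,0,0,0]
  ]
}}

```text
clock: 6.4
eef_pos: [0.439, -0.0959, 0.0538]
tool_rot: [1.0, -0.004, 0.004, 0.0]
ft_force: [12.4, -0.8, -7.5]
grip_width: 0.0259
grasp_force: 59.5
```

```bash
python3 - <<'E'
from h import *
c=snap('side','s2')
crop(c,'s2',230,150,390,270)
E
```

```text
scale 5.0
```

View pics/s2.png

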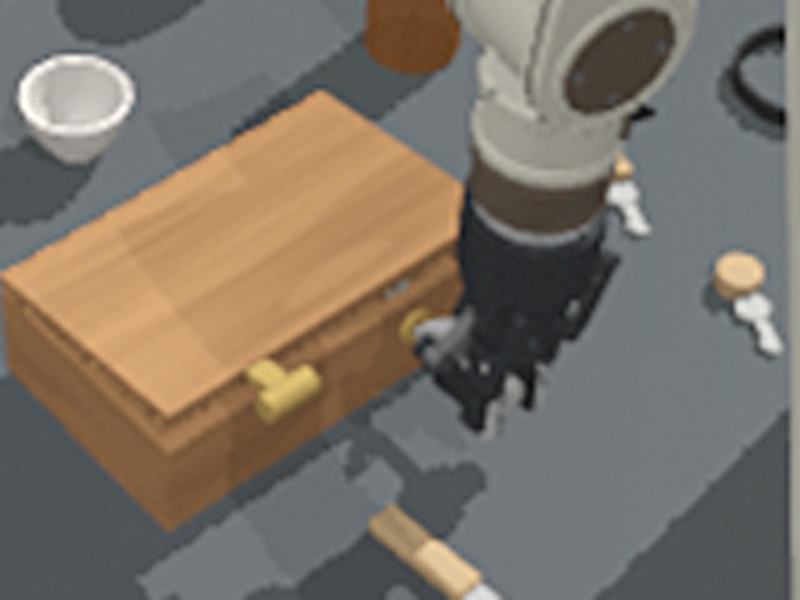

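The lid is ajar: the tab has risen to crop (285,390) and the latch slot is visible. I'll take the knob home and let it go.

Request:
{"method": "apply_moves", "body": {
  "commands": [
    [0.3,0,0,0],
    [0.3,0,0,0],
    [0.3,0,0,0],
    [0.3,0,0,0],
    [0.15,0,0,0]
  ]
}}

```text
clock: 6.87
eef_pos: [0.4591, -0.096, 0.0531]
tool_rot: [1.0, -0.004, -0.004, 0.0]
ft_force: [-11.1, -2.5, 16.6]
grip_width: 0.0257
grasp_force: 61.7
```

Request:
{"method": "apply_moves", "body": {
  "commands": [
    [0,0,0,0],
    [0,0,0,0],
    [0,0,0,0],
    [0,0,0,0],
    [0,0,0,0]
  ],
  "claw": 0.3
}}

```text
clock: 7.28
eef_pos: [0.4621, -0.0957, 0.053]
tool_rot: [1.0, -0.004, -0.001, -0.0]
ft_force: [0.5, 0.3, -0.4]
grip_width: 0.0599
grasp_force: 0.0
```

Request:
{"method": "apply_moves", "body": {
  "commands": [
    [-0.2,0,-0.2,0],
    [-0.2,0,-0.6,0],
    [0,0,-1,0],
    [0,0,-1,0],
    [0,0,-1,0]
  ]
}}

```text
clock: 7.7
eef_pos: [0.4538, -0.0957, 0.1301]
tool_rot: [1.0, -0.004, -0.001, -0.0]
ft_force: [0.2, -0.4, 0.0]
grip_width: 0.0596
grasp_force: 0.0
```

Request:
{"method": "apply_moves", "body": {
  "commands": [
    [0,0,-1,0],
    [0,0,-0.5,0],
    [0,-1,0,0],
    [0,-1,0,0],
    [0,-1,0,0]
  ]
}}

```text
clock: 8.12
eef_pos: [0.4548, -0.0354, 0.1599]
tool_rot: [1.0, -0.005, 0.0, -0.0]
ft_force: [-0.3, 0.8, -0.1]
grip_width: 0.0596
grasp_force: 0.0
```

Request:
{"method": "apply_moves", "body": {
  "commands": [
    [0.5,-1,0,0],
    [0.5,-1,0,0],
    [0,-1,0,0],
    [0,0,0,0],
    [0,0,0,0]
  ]
}}

```text
clock: 8.53
eef_pos: [0.4748, 0.0085, 0.1592]
tool_rot: [1.0, 0.006, -0.001, -0.006]
ft_force: [0.6, 0.2, 0.6]
grip_width: 0.06
grasp_force: 0.0
```

```bash
python3 - <<'E'
from h import *
o=bot.get_obs(); print(o['eef_pos'],Rot.from_quat(o['tool_rot']).as_matrix()[:,0].round(4),bot.tip_reach)
for a in (0,.1):
  print(a,0.6617-.178*np.cos(a+.034),.07+.178*np.sin(a+.034))
c=snap('side','s3'); crop(c,'s3',230,150,390,270)
for a in (0,.1): print(w2px(c,[0.6617-.178*np.cos(a+.034),.024,.07+.178*np.sin(a+.034)]))
E
```

```text
[0.47477615 0.00847702 0.15924698] [ 0.9999  0.0119 -0.0012] 0.022
0 0.4838028740892232 0.07605083404872737
0.1 0.4852956941644351 0.09378068297321365
scale 5.0
[287.18561419 234.10761276]
[287.04739526 229.55956606]
```

View pics/s3.png

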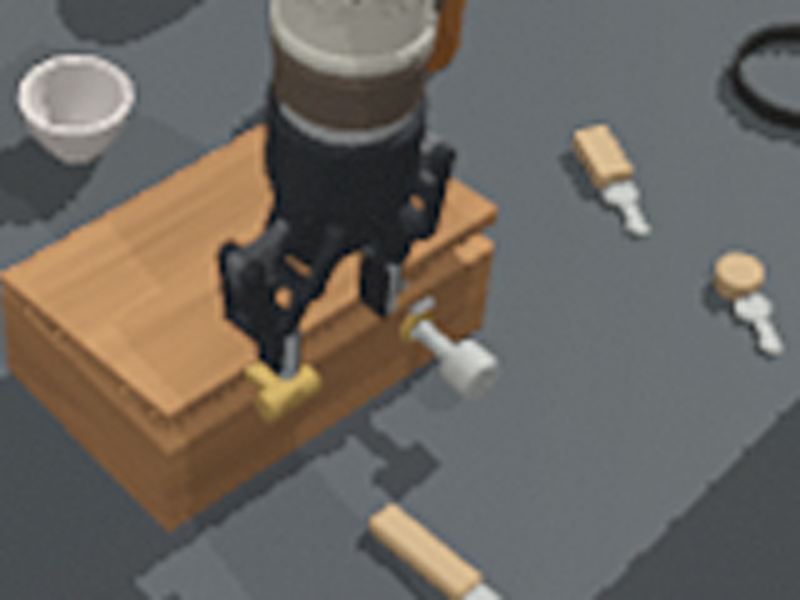

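```bash
python3 - <<'E'
from h import *
o=bot.get_obs(); print(o['joint_pos'].round(3),o['joint_vel'].round(3))
c=load('s3'); Rm=Rot.from_quat(o['tool_rot']).as_matrix(); print(Rm.round(4))
for d in (0,.01,.03): print(d,(w2px(c,[.476-d,-.097,.045])-[230,150])*5)
E
```

```text
[ 0.01   0.257 -0.229  1.086  0.012  3.141] [-0.013 -0.001 -0.    -0.003  0.001 -0.001]
[[ 0.9999  0.0111 -0.0013]
 [ 0.0112 -0.9999  0.0116]
 [-0.0011 -0.0116 -0.9999]]
0 [454.81513206 356.92595685]
0.01 [467.1546176  367.43729434]
0.03 [492.11275989 388.69778011]
```

Request:
{"method": "apply_moves", "body": {
  "commands": [
    [0,0,0,0],
    [0,0,0,0],
    [0,0,0,0],
    [0,0,0,0],
    [0,0,0,0]
  ]
}}

```text
clock: 9.0
eef_pos: [0.4755, 0.0082, 0.1594]
tool_rot: [1.0, 0.006, -0.0, -0.006]
ft_force: [-0.1, -0.3, 0.8]
grip_width: 0.0602
grasp_force: 0.0
```

```bash
python3 - <<'E'
from h import *
a=load('side0')['image'];b=load('s3')['image']
t=b[212:236,310:334]
r=cv2.matchTemplate(a[200:250,300:350],t,cv2.TM_CCOEFF_NORMED); _,m,_,l=cv2.minMaxLoc(r); print(m,l[0]+300,l[1]+200,'vs',310,212)
E
```

```text
0.8770036101341248 308 210 vs 310 212
```

Request:
{"method": "apply_moves", "body": {
  "commands": [
    [0,0,0,-0.1],
    [0,0,0,-0.1],
    [0,0,0,-0.1],
    [0,0,0,-0.1],
    [0,0,0,-0.1]
  ]
}}

```text
clock: 9.42
eef_pos: [0.4756, 0.0085, 0.1594]
tool_rot: [0.964, 0.267, 0.002, -0.006]
ft_force: [0.9, 1.2, 0.5]
grip_width: 0.0597
grasp_force: 0.0
```

Request:
{"method": "apply_moves", "body": {
  "commands": [
    [0,0,0,-0.1],
    [0,0,0,-0.1],
    [0,0,0,-0.1],
    [0,0,0,-0.1],
    [0,0,0,-0.1]
  ]
}}

```text
clock: 9.83
eef_pos: [0.4756, 0.0085, 0.1594]
tool_rot: [0.862, 0.507, 0.003, -0.005]
ft_force: [0.4, -0.9, 0.1]
grip_width: 0.0597
grasp_force: 0.0
```

Request:
{"method": "apply_moves", "body": {
  "commands": [
    [0,0,0,-0.1],
    [0,0,0,-0.1],
    [0,0,0,-0.1],
    [0,0,0,-0.1],
    [0,0,0,-0.1]
  ]
}}

```text
clock: 10.25
eef_pos: [0.4756, 0.0085, 0.1594]
tool_rot: [0.701, 0.713, 0.004, -0.004]
ft_force: [-0.5, -0.1, 0.4]
grip_width: 0.0598
grasp_force: 0.0
```

Request:
{"method": "apply_moves", "body": {
  "commands": [
    [0,0,0,-0.1],
    [0,0,0,-0.1],
    [0,0,0,-0.1],
    [0,0,0,-0.1],
    [0,0,0,-0.1]
  ]
}}

```text
clock: 10.67
eef_pos: [0.4756, 0.0085, 0.1594]
tool_rot: [0.493, 0.87, 0.005, -0.003]
ft_force: [-0.4, 1.1, 0.9]
grip_width: 0.0593
grasp_force: 0.0
```

Request:
{"method": "apply_moves", "body": {
  "commands": [
    [0,0,0,-0.1],
    [0,0,0,-0.1],
    [0,0,0,-0.1],
    [0,0,0,-0.1],
    [0,0,0,-0.1]
  ]
}}

```text
clock: 11.08
eef_pos: [0.4756, 0.0085, 0.1594]
tool_rot: [0.251, 0.968, 0.006, -0.002]
ft_force: [0.3, -0.7, -0.7]
grip_width: 0.0598
grasp_force: 0.0
```

Request:
{"method": "apply_moves", "body": {
  "commands": [
    [0,0,0,-0.1],
    [0,0,0,-0.1],
    [0,0,0,-0.1],
    [0,0,0,-0.1],
    [0,0,0,-0.1]
  ]
}}

```text
clock: 11.5
eef_pos: [0.4756, 0.0085, 0.1593]
tool_rot: [-0.008, 1.0, 0.006, -0.0]
ft_force: [0.8, -0.2, -0.3]
grip_width: 0.0598
grasp_force: 0.0
```

```bash
python3 - <<'E'
from h import *
o=bot.get_obs(); print(o['eef_pos'],o['joint_pos'].round(3)); print(Rot.from_quat(o['tool_rot']).as_matrix().round(4))
E
```

```text
[0.47557583 0.00850698 0.1593469 ] [ 0.011  0.258 -0.227  1.086  0.012 -0.006]
[[-9.999e-01 -1.690e-02 -3.000e-04]
 [-1.690e-02  9.998e-01  1.210e-02]
 [ 1.000e-04  1.210e-02 -9.999e-01]]
```

```bash
python3 - <<'E'
from h import *
c=snap('side','s4'); a=load('side0')
t=a['image'][208:230,308:332]
for n in ('s3','s4'):
    r=cv2.matchTemplate(load(n)['image'][195:250,295:350],t,cv2.TM_CCOEFF_NORMED); _,m,_,l=cv2.minMaxLoc(r); print(n,m,l[0]+295-308,l[1]+195-208)
x=np.hstack([cv2.resize(k['image'][195:245,290:345],None,fx=7,fy=7,interpolation=3) for k in (a,c)]); cv2.imwrite('pics/k.png',x)
E
```

```text
s3 0.8572797179222107 2 2
s4 0.8572003841400146 2 2
```

View pics/k.png

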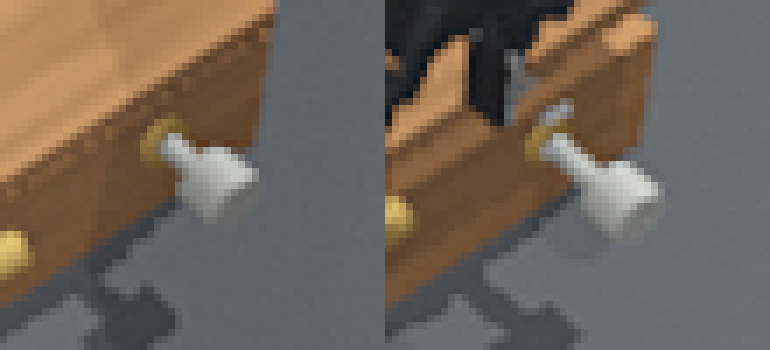

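The knob is stuck about 9 mm out: its shaft looks longer than at the start, with the knob at crop (620,205) against (215,185). It pushed back at 11 N on its way home, so it is probably held up by the lid's catch at 0.1 rad. I'll grip the tab, raise the lid slightly and look again.

Request:
{"method": "apply_moves", "body": {
  "commands": [
    [-0.5,0.78,0,0.025],
    [0,0,0.9,0],
    [0,0,0.9,0],
    [0,0,0.9,0],
    [0,0,0,0]
  ]
}}

```text
clock: 11.97
eef_pos: [0.4828, 0.0249, 0.1024]
tool_rot: [0.008, 1.0, 0.006, -0.003]
ft_force: [-0.5, 0.1, 0.3]
grip_width: 0.0596
grasp_force: 0.0
```

Request:
{"method": "apply_moves", "body": {
  "commands": [
    [0,0,0,0],
    [0,0,0,0],
    [0,0,0,0],
    [0,0,0,0],
    [0,0,0,0]
  ]
}}

```text
clock: 12.38
eef_pos: [0.4861, 0.025, 0.1065]
tool_rot: [0.007, 1.0, 0.006, 0.001]
ft_force: [0.2, -0.2, -0.4]
grip_width: 0.06
grasp_force: 0.0
```

Request:
{"method": "apply_moves", "body": {
  "commands": [
    [0,0,0,0],
    [0,0,0,0],
    [0,0,0,0],
    [0,0,0,0],
    [0,0,0,0]
  ],
  "claw": 1
}}

```text
clock: 12.8
eef_pos: [0.4856, 0.0239, 0.1061]
tool_rot: [0.007, 1.0, 0.005, 0.0]
ft_force: [-1.3, -5.4, 4.8]
grip_width: 0.0306
grasp_force: 59.2
```

```bash
python3 - <<'E'
from h import *
c=snap('side','s5'); t=load('s4')['image'][210:232,311:335]
r=cv2.matchTemplate(c['image'][195:250,295:350],t,cv2.TM_CCOEFF_NORMED); _,m,_,l=cv2.minMaxLoc(r); print(m,l[0]+295-311,l[1]+195-210)
a=c['image'][195:265,250:345]; cv2.imwrite('pics/s5.png',cv2.resize(a,None,fx=7,fy=7,interpolation=3))
E
```

```text
0.9933546781539917 0 0
```

View pics/s5.png

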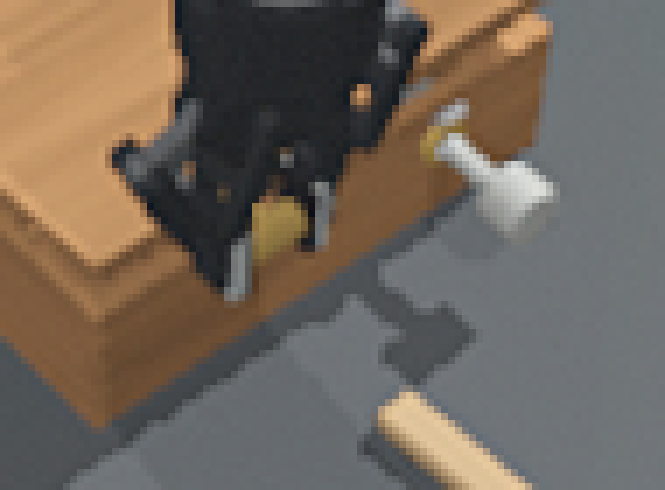

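Both fingers hold the tab by its ends, crop (275,230). I'll lift slightly to about 0.2 rad and check the knob.

Request:
{"method": "apply_moves", "body": {
  "commands": [
    [-0.025,0,-0.175,0],
    [-0.03,0,-0.175,0],
    [-0.03,0,-0.175,0],
    [-0.035,0,-0.175,0],
    [-0.04,0,-0.175,0]
  ]
}}

```text
clock: 13.27
eef_pos: [0.4891, 0.0238, 0.1224]
tool_rot: [0.008, 1.0, 0.005, -0.0]
ft_force: [4.0, -3.6, -6.1]
grip_width: 0.0307
grasp_force: 59.7
```

Request:
{"method": "apply_moves", "body": {
  "commands": [
    [0,0,0,0],
    [0,0,0,0],
    [0,0,0,0],
    [0,0,0,0],
    [0,0,0,0]
  ]
}}

```text
clock: 13.68
eef_pos: [0.4892, 0.0238, 0.1226]
tool_rot: [0.008, 1.0, 0.005, 0.0]
ft_force: [2.5, -4.4, -1.4]
grip_width: 0.0302
grasp_force: 59.9
```

```bash
python3 - <<'E'
from h import *
c=snap('side','s6'); t=load('side0')['image'][208:230,308:332]; t2=load('s4')['image'][210:232,311:335]
for t,x,y in ((t,308,208),(t2,311,210)):
    r=cv2.matchTemplate(c['image'][195:250,295:350],t,cv2.TM_CCOEFF_NORMED); _,m,_,l=cv2.minMaxLoc(r); print(m,l[0]+295-x,l[1]+195-y)
E
```

```text
0.9893094897270203 0 0
0.8676168918609619 -2 -2
```

The knob is home now, matching the starting picture at 0.99. I'll continue the lift along the arc.

```bash
python3 - <<'E'
import numpy as np
th=np.linspace(.2,1.85,11); f=th+.034
for i in range(10):
    dx=.178*(np.cos(f[i])-np.cos(f[i+1])); dz=.178*(np.sin(f[i+1])-np.sin(f[i])); print(th[i+1].round(3),'tx %.3f tz %.3f'%(-dx/.1,-dz/.1), 'x %.4f z %.4f'%(.4892+.178*(np.cos(f[0])-np.cos(f[i+1])),.1226+.178*(np.sin(f[i+1])-np.sin(f[0]))))
E
```

```text
0.365 tx -0.091 tz -0.279 x 0.4983 z 0.1505
0.53 tx -0.136 tz -0.260 x 0.5119 z 0.1765
0.695 tx -0.177 tz -0.234 x 0.5296 z 0.1999
0.86 tx -0.213 tz -0.202 x 0.5509 z 0.2201
1.025 tx -0.243 tz -0.164 x 0.5752 z 0.2365
1.19 tx -0.267 tz -0.122 x 0.6018 z 0.2487
1.355 tx -0.283 tz -0.077 x 0.6302 z 0.2564
1.52 tx -0.292 tz -0.029 x 0.6594 z 0.2593
1.685 tx -0.293 tz 0.019 x 0.6886 z 0.2574
1.85 tx -0.286 tz 0.067 x 0.7172 z 0.2507
```

Request:
{"method": "apply_moves", "body": {
  "commands": [
    [-0.07,0,-0.285,0],
    [-0.08,0,-0.28,0],
    [-0.09,0,-0.28,0],
    [-0.1,0,-0.275,0],
    [-0.11,0,-0.275,0]
  ]
}}

```text
clock: 14.15
eef_pos: [0.4988, 0.0237, 0.1502]
tool_rot: [0.007, 1.0, 0.005, 0.001]
ft_force: [6.7, -2.9, -7.9]
grip_width: 0.0305
grasp_force: 59.9
```

Request:
{"method": "apply_moves", "body": {
  "commands": [
    [-0.12,0,-0.27,0],
    [-0.13,0,-0.265,0],
    [-0.136,0,-0.26,0],
    [-0.144,0,-0.255,0],
    [-0.15,0,-0.25,0]
  ]
}}

```text
clock: 14.57
eef_pos: [0.5123, 0.0235, 0.1757]
tool_rot: [0.007, 1.0, 0.006, 0.0]
ft_force: [7.4, -2.1, -9.9]
grip_width: 0.0305
grasp_force: 60.0
```

Request:
{"method": "apply_moves", "body": {
  "commands": [
    [-0.16,0,-0.245,0],
    [-0.17,0,-0.24,0],
    [-0.177,0,-0.235,0],
    [-0.185,0,-0.228,0],
    [-0.193,0,-0.222,0]
  ]
}}

```text
clock: 14.98
eef_pos: [0.5293, 0.0233, 0.1983]
tool_rot: [0.007, 1.0, 0.006, -0.001]
ft_force: [5.7, 0.0, -10.8]
grip_width: 0.03
grasp_force: 60.1
```

Request:
{"method": "apply_moves", "body": {
  "commands": [
    [0,0,0,0],
    [0,0,0,0],
    [0,0,0,0],
    [0,0,0,0],
    [0,0,0,0]
  ]
}}

```text
clock: 15.4
eef_pos: [0.5297, 0.0234, 0.1987]
tool_rot: [0.007, 1.0, 0.006, -0.0]
ft_force: [6.0, -0.1, -8.8]
grip_width: 0.0307
grasp_force: 60.3
```

Request:
{"method": "apply_moves", "body": {
  "commands": [
    [-0.2,0,-0.215,0],
    [-0.207,0,-0.21,0],
    [-0.213,0,-0.202,0],
    [-0.22,0,-0.195,0],
    [-0.226,0,-0.188,0]
  ]
}}

```text
clock: 15.82
eef_pos: [0.55, 0.0231, 0.2184]
tool_rot: [0.007, 1.0, 0.007, -0.002]
ft_force: [5.2, 0.1, -12.1]
grip_width: 0.0303
grasp_force: 60.3
```

Request:
{"method": "apply_moves", "body": {
  "commands": [
    [-0.232,0,-0.18,0],
    [-0.238,0,-0.172,0],
    [-0.243,0,-0.164,0],
    [-0.249,0,-0.156,0],
    [-0.254,0,-0.148,0]
  ]
}}

```text
clock: 16.23
eef_pos: [0.5743, 0.0229, 0.2358]
tool_rot: [0.007, 1.0, 0.007, -0.002]
ft_force: [3.7, 2.9, -15.9]
grip_width: 0.0303
grasp_force: 60.5
```

Request:
{"method": "apply_moves", "body": {
  "commands": [
    [-0.26,0,-0.14,0],
    [-0.264,0,-0.13,0],
    [-0.267,0,-0.122,0],
    [-0.27,0,-0.113,0],
    [-0.274,0,-0.105,0]
  ]
}}

```text
clock: 16.65
eef_pos: [0.6007, 0.0226, 0.2486]
tool_rot: [0.007, 1.0, 0.007, -0.002]
ft_force: [0.4, 3.9, -13.2]
grip_width: 0.0304
grasp_force: 60.3
```

Request:
{"method": "apply_moves", "body": {
  "commands": [
    [-0.278,0,-0.096,0],
    [-0.28,0,-0.087,0],
    [-0.283,0,-0.077,0],
    [-0.286,0,-0.068,0],
    [-0.288,0,-0.058,0]
  ]
}}

```text
clock: 17.07
eef_pos: [0.6285, 0.0225, 0.2568]
tool_rot: [0.007, 1.0, 0.007, -0.002]
ft_force: [-0.7, 5.3, -10.5]
grip_width: 0.0301
grasp_force: 60.1
```

Request:
{"method": "apply_moves", "body": {
  "commands": [
    [-0.29,0,-0.048,0],
    [-0.292,0,-0.038,0],
    [-0.292,0,-0.029,0],
    [-0.293,0,-0.02,0],
    [-0.293,0,-0.01,0]
  ]
}}

```text
clock: 17.48
eef_pos: [0.6576, 0.0223, 0.2604]
tool_rot: [0.006, 1.0, 0.007, -0.002]
ft_force: [-1.9, 5.3, -6.8]
grip_width: 0.03
grasp_force: 59.7
```

Request:
{"method": "apply_moves", "body": {
  "commands": [
    [-0.293,0,0,0],
    [-0.293,0,0.01,0],
    [-0.293,0,0.02,0],
    [-0.29,0,0.03,0],
    [-0.29,0,0.037,0]
  ]
}}

```text
clock: 17.9
eef_pos: [0.687, 0.0221, 0.2596]
tool_rot: [0.006, 1.0, 0.008, -0.001]
ft_force: [-2.9, 5.5, -3.8]
grip_width: 0.0296
grasp_force: 59.5
```

Nearly there: the last 0.17 rad, slowing onto the stop.

Request:
{"method": "apply_moves", "body": {
  "commands": [
    [-0.28,0,0.05,0],
    [-0.28,0,0.06,0],
    [-0.25,0,0.06,0],
    [-0.2,0,0.055,0],
    [-0.15,0,0.045,0]
  ]
}}

```text
clock: 18.32
eef_pos: [0.7109, 0.0219, 0.2554]
tool_rot: [0.007, 1.0, 0.008, 0.001]
ft_force: [-2.9, 6.4, 0.3]
grip_width: 0.0292
grasp_force: 59.1
```

Request:
{"method": "apply_moves", "body": {
  "commands": [
    [-0.1,0,0.03,0],
    [-0.1,0,0.03,0],
    [0,0,0,0],
    [0,0,0,0],
    [0,0,0,0]
  ]
}}

```text
clock: 18.73
eef_pos: [0.7153, 0.0219, 0.2544]
tool_rot: [0.006, 1.0, 0.008, 0.001]
ft_force: [-0.4, 4.8, -1.0]
grip_width: 0.0291
grasp_force: 59.3
```

Request:
{"method": "apply_moves", "body": {
  "commands": [
    [-0.12,0,0.04,0],
    [0,0,0,0],
    [0,0,0,0],
    [0,0,0,0],
    [0,0,0,0]
  ]
}}

```text
clock: 19.15
eef_pos: [0.7176, 0.0219, 0.2538]
tool_rot: [0.006, 1.0, 0.008, 0.001]
ft_force: [0.3, 5.7, -1.5]
grip_width: 0.0291
grasp_force: 59.7
```

Request:
{"method": "apply_moves", "body": {
  "commands": [
    [-0.12,0,0.04,0],
    [0,0,0,0],
    [0,0,0,0],
    [0,0,0,0],
    [0,0,0,0]
  ]
}}

```text
clock: 19.57
eef_pos: [0.72, 0.0218, 0.2531]
tool_rot: [0.006, 1.0, 0.008, 0.002]
ft_force: [-1.7, 6.2, -0.8]
grip_width: 0.0293
grasp_force: 59.8
```

```bash
python3 - <<'E'
import numpy as np
from scipy.optimize import least_squares
P=np.array([[.4856,.1061],[.4892,.1226],[.4988,.1502],[.5123,.1757],[.5297,.1987],[.55,.2184],[.5743,.2358],[.6007,.2486],[.6285,.2568],[.6576,.2604],[.687,.2596],[.7109,.2554],[.7153,.2544],[.72,.2531]])
for free in (0,1):
    f=lambda p:np.hypot(*(P-p[:2]).T)-(p[2] if free else .178)
    s=least_squares(f,[.66,.08,.178]); p=s.x; print(p.round(4),(s.fun*1e3).round(1)); d=P-p[:2]; print((np.arctan2(d[:,1],-d[:,0])-.034).round(3))
E
```

```text
[0.6639 0.0829 0.178 ] [ 1.8  1.1  0.3 -0.3 -0.8 -1.  -0.8 -0.7 -0.5 -0.4  0.2  0.8  1.   1.2]
[0.095 0.189 0.353 0.515 0.678 0.838 1.007 1.172 1.336 1.501 1.667 1.803
 1.828 1.855]
[0.6672 0.0771 0.1837] [ 0.2  0.  -0.1 -0.1 -0.2 -0.1  0.2  0.2  0.1 -0.1 -0.1 -0.1  0.   0.1]
[0.124 0.216 0.376 0.533 0.69  0.844 1.007 1.167 1.325 1.485 1.645 1.777
 1.802 1.828]
```

Request:
{"method": "apply_moves", "body": {
  "commands": [
    [-0.12,0,0.05,0],
    [0,0,0,0],
    [0,0,0,0],
    [0,0,0,0],
    [0,0,0,0]
  ]
}}

```text
clock: 19.98
eef_pos: [0.7226, 0.0218, 0.2523]
tool_rot: [0.006, 1.0, 0.008, 0.002]
ft_force: [-0.3, 5.9, -0.9]
grip_width: 0.029
grasp_force: 59.9
```

Request:
{"method": "apply_moves", "body": {
  "commands": [
    [-0.12,0,0.05,0],
    [0,0,0,0],
    [0,0,0,0],
    [0,0,0,0],
    [0,0,0,0]
  ]
}}

```text
clock: 20.4
eef_pos: [0.725, 0.0218, 0.2515]
tool_rot: [0.006, 1.0, 0.008, 0.002]
ft_force: [-0.7, 6.1, -0.5]
grip_width: 0.0288
grasp_force: 59.9
```

Request:
{"method": "apply_moves", "body": {
  "commands": [
    [-0.12,0,0.05,0],
    [0,0,0,0],
    [0,0,0,0],
    [0,0,0,0],
    [0,0,0,0]
  ]
}}

```text
clock: 20.82
eef_pos: [0.7275, 0.0218, 0.2507]
tool_rot: [0.006, 1.0, 0.008, 0.002]
ft_force: [-0.2, 4.8, -0.1]
grip_width: 0.0291
grasp_force: 59.9
```

```bash
python3 - <<'E'
from h import *
c=snap('side','s7'); crop(c,'s7',200,60,400,210)
H=np.array([.664,.024,.071])
for a in (1.7,1.8,1.85,1.9):
    f=a+.034; print(a,((w2px(c,H+.178*np.array([-np.cos(f),0,np.sin(f)]))-[200,60])*4).round(0), [((w2px(c,[H[0]-.152*np.cos(a)-.006*np.sin(a),-.0365+y,H[2]+.152*np.sin(a)-.006*np.cos(a)])-[200,60])*4).round(0) for y in (.12,-.12)])
E
```

```text
scale 4.0
1.7 [148. 341.] [array([ 90., 419.]), array([368., 272.])]
1.8 [132. 332.] [array([ 77., 410.]), array([354., 263.])]
1.85 [125. 328.] [array([ 71., 405.]), array([347., 260.])]
1.9 [118. 325.] [array([ 64., 402.]), array([340., 257.])]
```

View pics/s7.png

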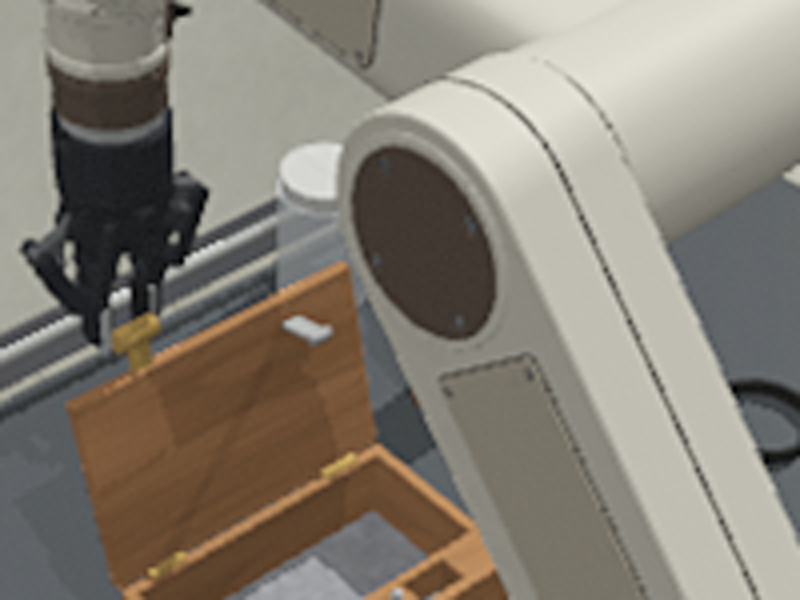

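The lid stands back, with corners at crop (72,405) and (347,263), which fits about 1.85 rad. One more nudge to feel the stop.

Request:
{"method": "apply_moves", "body": {
  "commands": [
    [-0.15,0,0.06,0],
    [0,0,0,0],
    [0,0,0,0],
    [0,0,0,0],
    [0,0,0,0]
  ]
}}

```text
clock: 21.28
eef_pos: [0.7306, 0.0218, 0.2497]
tool_rot: [0.006, 1.0, 0.008, 0.002]
ft_force: [-0.6, 5.1, 0.2]
grip_width: 0.0287
grasp_force: 60.0
```

Request:
{"method": "apply_moves", "body": {
  "commands": [
    [-0.15,0,0.06,0],
    [0,0,0,0],
    [0,0,0,0],
    [0,0,0,0],
    [0,0,0,0]
  ]
}}

```text
clock: 21.7
eef_pos: [0.7316, 0.0218, 0.2492]
tool_rot: [0.006, 1.0, 0.008, 0.0]
ft_force: [-7.2, 5.4, 4.7]
grip_width: 0.0294
grasp_force: 59.6
```

The stop is felt at 7 N. I'll release, raise, back away and re-image the keys.

Request:
{"method": "apply_moves", "body": {
  "commands": [
    [0,0,0,0],
    [0,0,0,0],
    [0,0,0,0],
    [0,0,0,0],
    [0,0,0,0]
  ],
  "claw": 0.3
}}

```text
clock: 22.12
eef_pos: [0.7334, 0.0191, 0.2448]
tool_rot: [0.007, 1.0, 0.006, 0.0]
ft_force: [0.3, 0.8, -0.2]
grip_width: 0.0599
grasp_force: 0.0
```

Request:
{"method": "apply_moves", "body": {
  "commands": [
    [0,0,-0.7,0],
    [0,0,-0.7,0],
    [0.2,0,-0.7,0],
    [0.5,0,-0.5,0],
    [1,0,0,0]
  ]
}}

```text
clock: 22.53
eef_pos: [0.7011, 0.0191, 0.2974]
tool_rot: [0.007, 1.0, 0.006, 0.002]
ft_force: [-0.6, -0.1, -0.4]
grip_width: 0.0596
grasp_force: 0.0
```

Request:
{"method": "apply_moves", "body": {
  "commands": [
    [1,0,0,0],
    [1,0,0,0],
    [1,0.5,0,0],
    [1,1,0,0],
    [1,1,0,0]
  ]
}}

```text
clock: 22.95
eef_pos: [0.5989, 0.0704, 0.297]
tool_rot: [0.008, 1.0, 0.006, 0.0]
ft_force: [0.2, 0.8, 0.0]
grip_width: 0.0598
grasp_force: 0.0
```

Request:
{"method": "apply_moves", "body": {
  "commands": [
    [0.4,1,0,-0.1],
    [0.4,1,0,-0.1],
    [0.4,1,0,-0.1],
    [0.4,1,0,-0.07],
    [0.4,1,0,0]
  ]
}}

```text
clock: 23.37
eef_pos: [0.542, 0.1615, 0.298]
tool_rot: [-0.187, 0.982, 0.006, 0.001]
ft_force: [0.1, 0.6, -0.6]
grip_width: 0.0598
grasp_force: 0.0
```

```bash
python3 - <<'E'
from h import *
o=bot.get_obs(); print(o['eef_pos'],o['joint_pos'].round(2)); R=Rot.from_quat(o['tool_rot']).as_matrix(); print(np.degrees(np.arctan2(R[1,0],R[0,0])))
c=snap('top','t1'); a=load('top0')
def f(c):
    h=cv2.cvtColor(c['image'],cv2.COLOR_BGR2HSV); m=cv2.inRange(h,(10,60,150),(25,190,255)); return cv2.connectedComponentsWithStats(m)
for k in (a,c):
    n,l,s,ce=f(k); print([(ce[i].round(1).tolist(),int(s[i,4])) for i in range(1,n) if 20<s[i,4]<400 and 220<ce[i][1]<320 and 40<ce[i][0]<450])
E
```

```text
[0.54200735 0.16150995 0.29795397] [ 0.28  0.36  0.28  1.49  0.01 -0.09]
-158.48769320589324
[([373.4, 227.7], 102), ([370.9, 269.0], 69), ([156.1, 273.2], 118), ([274.2, 276.5], 149)]
[([373.3, 228.0], 100), ([371.0, 269.1], 70), ([155.3, 272.6], 95), ([274.2, 276.6], 147)]
```

Request:
{"method": "apply_moves", "body": {
  "commands": [
    [0.245,0.957,0.4,0.006],
    [0.245,0.957,0.8,0],
    [0.245,0.957,0.9,0],
    [0.245,0.957,0.9,0],
    [0.245,0.957,0.9,0]
  ]
}}

```text
clock: 23.83
eef_pos: [0.4848, 0.2426, 0.2205]
tool_rot: [-0.182, 0.983, 0.006, 0.002]
ft_force: [-0.8, -0.4, -0.3]
grip_width: 0.0596
grasp_force: 0.0
```

Request:
{"method": "apply_moves", "body": {
  "commands": [
    [0.245,0.957,0.9,0],
    [0.245,0.957,0.9,0],
    [0.245,0.957,0.9,0],
    [0.245,0.957,0.9,0],
    [0.245,0.957,0.9,0]
  ]
}}

```text
clock: 24.25
eef_pos: [0.4277, 0.3244, 0.1314]
tool_rot: [-0.182, 0.983, 0.006, 0.001]
ft_force: [0.1, 0.1, 0.4]
grip_width: 0.0598
grasp_force: 0.0
```

Request:
{"method": "apply_moves", "body": {
  "commands": [
    [0.245,0.957,0.8,0],
    [0,0,0,0],
    [0,0,0,0],
    [0,0,0,0],
    [0,0,0,0]
  ]
}}

```text
clock: 24.67
eef_pos: [0.4177, 0.34, 0.1172]
tool_rot: [-0.182, 0.983, 0.006, 0.002]
ft_force: [-0.5, 0.3, -0.3]
grip_width: 0.0599
grasp_force: 0.0
```

```bash
cat > d.py <<'E'
# usage: d.py X Y Z PSI : remaining shift/turn in tool units
import sys
from h import *
x,y,z,p=map(float,sys.argv[1:]); o=bot.get_obs(); R=Rot.from_quat(o['tool_rot']).as_matrix()
a=np.degrees(np.arctan2(R[1,0],R[0,0])); R=np.array([[np.cos(np.radians(a)),np.sin(np.radians(a)),0],[np.sin(np.radians(a)),-np.cos(np.radians(a)),0],[0,0,-1]])
print('eef',o['eef_pos'].round(4),'psi',a.round(2),'q6',o['joint_pos'][5].round(2),'units',((R.T@(np.array([x,y,z])-o['eef_pos']))/.02).round(3),'roll',(((a-p+180)%360-180)/60).round(4))
E
python3 d.py .4146 .3376 .027 -158.9
```

```text
eef [0.4177 0.34   0.1172] psi -159.05 q6 0.31 units [ 0.188 -0.058  4.51 ] roll -0.0025
```

Request:
{"method": "apply_moves", "body": {
  "commands": [
    [0.19,-0.1,1,0],
    [0,0,1,0],
    [0,0,1,0],
    [0,0,0.8,0],
    [0,0,0.4,0]
  ]
}}

```text
clock: 25.08
eef_pos: [0.4139, 0.3368, 0.0311]
tool_rot: [-0.182, 0.983, 0.006, 0.001]
ft_force: [-0.6, 0.6, -0.7]
grip_width: 0.0598
grasp_force: 0.0
```

Request:
{"method": "apply_moves", "body": {
  "commands": [
    [0,0,0,0],
    [0,0,0,0],
    [0,0,0,0],
    [0,0,0,0],
    [0,0,0,0]
  ]
}}

```text
clock: 25.5
eef_pos: [0.4143, 0.3385, 0.0332]
tool_rot: [-0.182, 0.983, 0.007, 0.002]
ft_force: [-0.2, 0.7, 0.2]
grip_width: 0.0595
grasp_force: 0.0
```

```bash
python3 d.py .4146 .3376 .026 -158.9; python3 - <<'E'
from h import *
c=snap('side','s8'); crop(c,'s8',170,290,270,365)
E
```

```text
eef [0.4143 0.3385 0.0332] psi -158.99 q6 0.31 units [ 0.004 -0.049  0.362] roll -0.0014
scale 8.0
```

View pics/s8.png

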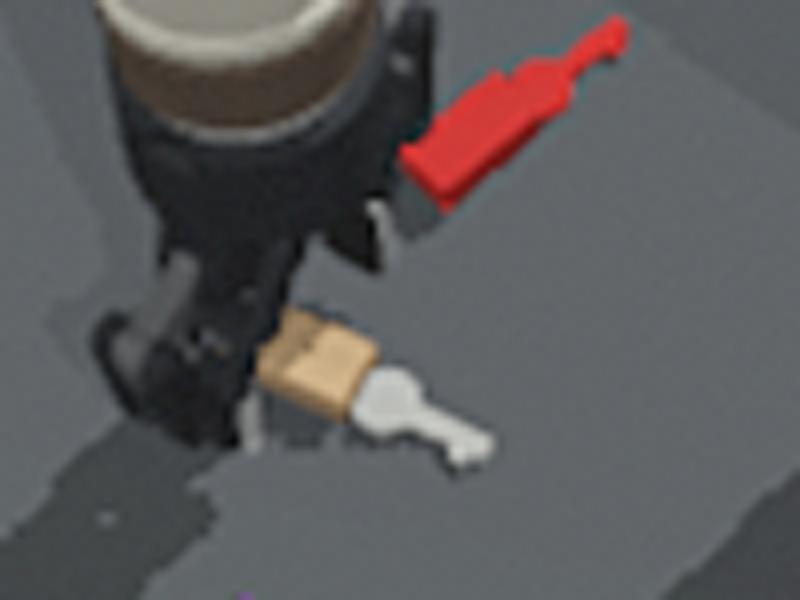

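The left key's wooden rectangular fob, crop (320,365), lies between the fingers, and the red look-alike is clear of them. I'll lower, grip and lift.

Request:
{"method": "apply_moves", "body": {
  "commands": [
    [0,-0.05,0.35,0],
    [0,0,0,0],
    [0,0,0,0],
    [0,0,0,0],
    [0,0,0,0]
  ]
}}

```text
clock: 25.97
eef_pos: [0.4139, 0.3371, 0.025]
tool_rot: [-0.182, 0.983, 0.006, 0.001]
ft_force: [-0.4, 0.1, 0.1]
grip_width: 0.0596
grasp_force: 0.0
```

Request:
{"method": "apply_moves", "body": {
  "commands": [
    [0,0,0,0],
    [0,0,0,0],
    [0,0,0,0],
    [0,0,0,0],
    [0,0,0,0]
  ],
  "claw": 1
}}

```text
clock: 26.38
eef_pos: [0.4142, 0.3374, 0.0254]
tool_rot: [-0.182, 0.983, 0.006, 0.001]
ft_force: [0.6, -1.2, 3.1]
grip_width: 0.0197
grasp_force: 59.4
```

Request:
{"method": "apply_moves", "body": {
  "commands": [
    [0,0,0,0],
    [0,0,0,0],
    [0,0,-0.2,0],
    [0,0,-0.5,0],
    [0,0,-0.8,0]
  ]
}}

```text
clock: 26.8
eef_pos: [0.4125, 0.3357, 0.0541]
tool_rot: [-0.182, 0.983, 0.005, -0.001]
ft_force: [-0.6, 0.9, -0.5]
grip_width: 0.0202
grasp_force: 59.0
```

Request:
{"method": "apply_moves", "body": {
  "commands": [
    [0,0,-1,0.09],
    [0,0,-1,0.09],
    [0,0,-1,0.09],
    [0,0,-1,0.09],
    [0,0,-0.8,0]
  ]
}}

```text
clock: 27.22
eef_pos: [0.4141, 0.3357, 0.1533]
tool_rot: [0.007, 1.0, 0.007, 0.0]
ft_force: [0.6, -0.2, -0.3]
grip_width: 0.02
grasp_force: 59.0
```

Request:
{"method": "apply_moves", "body": {
  "commands": [
    [-0.65,-0.94,0,0],
    [-0.65,-0.94,0,0],
    [-0.65,-0.94,0,0],
    [-0.65,-0.94,0,0],
    [-0.65,-0.94,0,0]
  ]
}}

```text
clock: 27.63
eef_pos: [0.4782, 0.24, 0.1505]
tool_rot: [0.005, 1.0, 0.006, -0.0]
ft_force: [-0.4, 0.6, -1.5]
grip_width: 0.0201
grasp_force: 59.0
```

Request:
{"method": "apply_moves", "body": {
  "commands": [
    [-0.65,-0.94,0,0],
    [-0.65,-0.94,0,0],
    [-0.65,-0.94,0,0],
    [-0.65,-0.94,0,0],
    [-0.65,-0.94,0,0]
  ]
}}

```text
clock: 28.05
eef_pos: [0.5423, 0.1453, 0.1492]
tool_rot: [0.005, 1.0, 0.006, -0.0]
ft_force: [-0.8, 0.4, -0.2]
grip_width: 0.0203
grasp_force: 59.0
```

Request:
{"method": "apply_moves", "body": {
  "commands": [
    [-0.65,-0.94,0,0],
    [-0.65,-0.94,0,0],
    [-0.65,-0.94,0,0],
    [-0.65,-0.94,0,0],
    [-0.65,-0.94,0,0]
  ]
}}

```text
clock: 28.47
eef_pos: [0.6063, 0.0506, 0.148]
tool_rot: [0.005, 1.0, 0.006, -0.0]
ft_force: [-0.4, 0.7, -0.9]
grip_width: 0.0205
grasp_force: 59.0
```

```bash
python3 d.py .621 .033 .05 179.5; python3 - <<'E'
from h import *
c=snap('top','t2')
K=c['image'][180:300,230:450]; crop(c,'t2',230,140,400,270)
E
```

```text
eef [0.6063 0.0506 0.148 ] psi 179.41 q6 0.09 units [-0.743 -0.873  4.899] roll -0.0014
scale 4.615384615384615
```

View pics/t2.png

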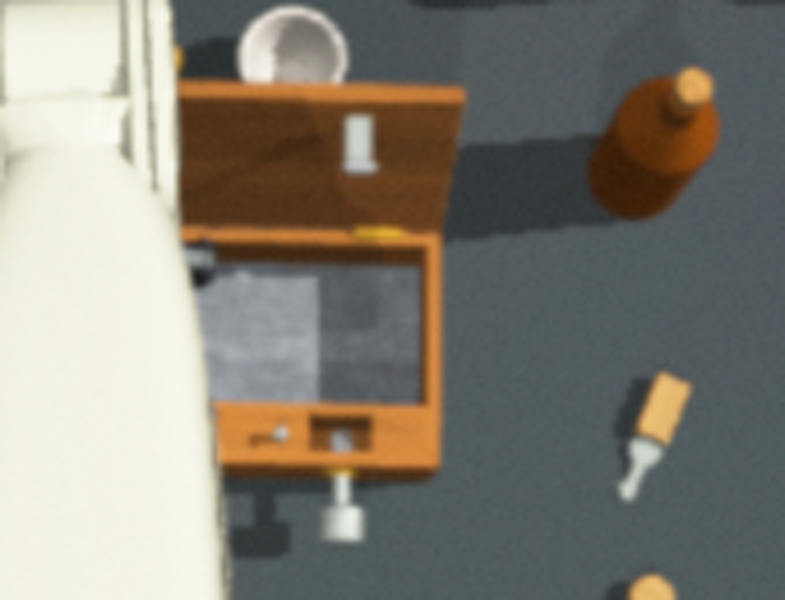

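```bash
python3 - <<'E'
from h import *
c=load('t2'); s=4.615384
P=lambda u,v,z: px2w(c,(u+.5)/s-.5+230,(v+.5)/s-.5+140,z).round(4)
print('front inner rim',P(320,403,.07),'rear inner rim',P(320,242,.07),'floor back',P(350,264,.008),'right inner',P(424,330,.07),'right outer',P(440,330,.07),'front outer',P(400,465,.07),'keypx knob',P(343,525,.055))
print(P(665,408,.014))
E
```

```text
front inner rim [ 0.5506 -0.0812  0.07  ] rear inner rim [ 0.6544 -0.0803  0.07  ] floor back [ 0.6548 -0.1029  0.008 ] right inner [ 0.5984 -0.1464  0.07  ] right outer [ 0.5986 -0.1566  0.07  ] front outer [ 0.5122 -0.1314  0.07  ] keypx knob [ 0.4758 -0.0969  0.055 ]
[ 0.5604 -0.3086  0.014 ]
```

Request:
{"method": "apply_moves", "body": {
  "commands": [
    [-0.38,-0.44,0,0],
    [-0.38,-0.44,0,0],
    [0,0,1,0],
    [0,0,1,0],
    [0,0,0,0]
  ]
}}

```text
clock: 28.93
eef_pos: [0.6185, 0.0343, 0.1034]
tool_rot: [0.005, 1.0, 0.006, -0.004]
ft_force: [-0.8, 0.3, -1.5]
grip_width: 0.0199
grasp_force: 59.0
```

Request:
{"method": "apply_moves", "body": {
  "commands": [
    [0,0,0.8,0],
    [0,0,0.8,0],
    [0,0,0.6,0],
    [0,0,0.5,0],
    [0,0,0,0]
  ]
}}

```text
clock: 29.35
eef_pos: [0.6197, 0.0353, 0.0517]
tool_rot: [0.005, 1.0, 0.006, -0.002]
ft_force: [-0.7, -0.1, -1.6]
grip_width: 0.0201
grasp_force: 59.0
```

```bash
python3 d.py .6215 .033 .035 179.5
```

```text
eef [0.6197 0.0353 0.0517] psi 179.46 q6 0.06 units [-0.092 -0.114  0.833] roll -0.0007
```

Request:
{"method": "apply_moves", "body": {
  "commands": [
    [-0.05,-0.1,0.4,0],
    [0,0,0.3,0],
    [0,0,0,0],
    [0,0,0,0],
    [0,0,0,0]
  ]
}}

```text
clock: 29.77
eef_pos: [0.6225, 0.0316, 0.0397]
tool_rot: [0.006, 1.0, 0.005, 0.0]
ft_force: [-0.6, -5.3, -1.1]
grip_width: 0.0201
grasp_force: 62.2
```

Request:
{"method": "apply_moves", "body": {
  "commands": [
    [0,0,0,0],
    [0,0,0,0],
    [0,0,0,0],
    [0,0,0,0],
    [0,0,0,0]
  ],
  "claw": 0.45
}}

```text
clock: 30.18
eef_pos: [0.6242, 0.0204, 0.0412]
tool_rot: [0.01, 1.0, -0.005, 0.002]
ft_force: [0.9, -34.4, 4.0]
grip_width: 0.0465
grasp_force: 4.0
```

Request:
{"method": "apply_moves", "body": {
  "commands": [
    [0,0,-0.5,0],
    [0,0,-1,0],
    [0,0,-1,0],
    [0,0,-1,0],
    [0,0,-1,0]
  ]
}}

```text
clock: 30.6
eef_pos: [0.6223, 0.0324, 0.1308]
tool_rot: [0.005, 1.0, 0.007, 0.0]
ft_force: [-0.2, 0.7, 0.3]
grip_width: 0.047
grasp_force: 0.0
```

```bash
python3 d.py .5604 -.308 .12 157.7
```

```text
eef [0.6223 0.0324 0.1308] psi 179.42 q6 0.06 units [  2.925 -17.048   0.54 ] roll 0.362
```

Opening pushed a finger against the tray's left wall at 34 N, so the next keys go nearer the middle. On to the right-hand rectangular key.

Request:
{"method": "apply_moves", "body": {
  "commands": [
    [0.16,-0.95,0,0],
    [0.16,-0.95,0,0],
    [0.16,-0.95,0,0],
    [0.16,-0.95,0,0],
    [0.16,-0.95,0,0]
  ],
  "claw": 0.3
}}

```text
clock: 31.02
eef_pos: [0.6054, -0.063, 0.1289]
tool_rot: [0.005, 1.0, 0.006, 0.001]
ft_force: [0.8, 0.4, -0.5]
grip_width: 0.0599
grasp_force: 0.0
```

Request:
{"method": "apply_moves", "body": {
  "commands": [
    [0.16,-0.95,0,0],
    [0.16,-0.95,0,0],
    [0.16,-0.95,0,0],
    [0.16,-0.95,0,0],
    [0.16,-0.95,0,0]
  ]
}}

```text
clock: 31.43
eef_pos: [0.5884, -0.1581, 0.1277]
tool_rot: [0.005, 1.0, 0.006, 0.001]
ft_force: [-0.4, -0.2, 0.4]
grip_width: 0.06
grasp_force: 0.0
```

Request:
{"method": "apply_moves", "body": {
  "commands": [
    [0.16,-0.95,0,0],
    [0.16,-0.95,0,0],
    [0.16,-0.95,0,0],
    [0.16,-0.95,0,0],
    [0.16,-0.95,0,0]
  ]
}}

```text
clock: 31.85
eef_pos: [0.5715, -0.253, 0.1265]
tool_rot: [0.005, 1.0, 0.006, 0.001]
ft_force: [-0.4, 0.8, 0.7]
grip_width: 0.06
grasp_force: 0.0
```

Request:
{"method": "apply_moves", "body": {
  "commands": [
    [0.16,-0.95,0,0],
    [0,0,0,0.09],
    [0,0,0,0.09],
    [0,0,0,0.09],
    [0,0,0,0.09]
  ]
}}

```text
clock: 32.27
eef_pos: [0.5682, -0.2714, 0.1262]
tool_rot: [0.195, 0.981, 0.006, -0.001]
ft_force: [0.2, -0.5, 0.2]
grip_width: 0.0599
grasp_force: 0.0
```

```bash
python3 d.py .5604 -.308 .026 157.7; python3 - <<'E'
from h import *
c=snap('top','t3')
h=cv2.cvtColor(c['image'],cv2.COLOR_BGR2HSV); m=cv2.inRange(h,(10,60,150),(25,190,255))
n,l,s,ce=cv2.connectedComponentsWithStats(m); print([(ce[i].round(1).tolist(),s[i].tolist()) for i in range(1,n) if 20<s[i,4]<400 and 190<ce[i][1]<320 and 40<ce[i][0]<450])
crop(c,'t3',230,185,400,300)
E
```

```text
eef [ 0.5682 -0.2714  0.1262] psi 157.55 q6 -0.06 units [-0.338 -1.842  5.009] roll -0.0025
[([245.2, 201.5], [243, 188, 10, 30, 118]), ([281.7, 190.3], [258, 188, 49, 5, 121]), ([321.7, 199.7], [311, 190, 14, 27, 73]), ([261.5, 205.4], [258, 199, 8, 14, 110]), ([317.1, 237.8], [308, 235, 17, 6, 84]), ([274.4, 276.7], [271, 266, 7, 23, 141])]
scale 4.705882352941177
```

View pics/t3.png

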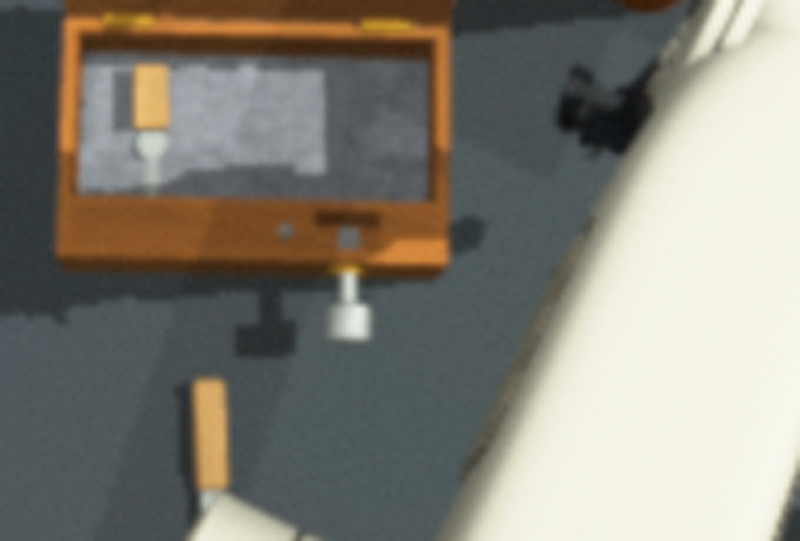

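Key 1 lies flat in the tray, with its fob at crop (151,97). I'll check in the side view that the right keys haven't moved.

```bash
cat > m.py <<'E'
from h import *
c=snap('side','sm'); a=load('side0')
for n,(x0,y0,x1,y1) in dict(rect=(342,174,362,198),rnd=(370,198,388,222),knob=(308,208,332,230)).items():
    r=cv2.matchTemplate(c['image'][y0-30:y1+30,x0-30:x1+30],a['image'][y0:y1,x0:x1],cv2.TM_CCOEFF_NORMED); _,m,_,l=cv2.minMaxLoc(r); print(n,round(m,3),l[0]-30,l[1]-30)
E
python3 m.py; python3 - <<'E'
from h import *
print(px2w(load('t3'),261.5,205.4,.022))
E
```

```text
rect 0.996 0 0
rnd 0.81 0 0
knob 0.98 0 0
[0.62270778 0.03038898 0.022     ]
```

Request:
{"method": "apply_moves", "body": {
  "commands": [
    [-0.17,-0.92,0,0],
    [-0.17,-0.92,0,0],
    [0,0,1,0],
    [0,0,0,0],
    [0,0,0,0]
  ]
}}

```text
clock: 32.78
eef_pos: [0.5593, -0.307, 0.1042]
tool_rot: [0.192, 0.981, 0.007, -0.003]
ft_force: [0.2, -0.4, -0.3]
grip_width: 0.0598
grasp_force: 0.0
```

```bash
python3 m.py; python3 d.py .5604 -.308 .026 157.7
```

```text
rect 0.996 0 0
rnd 0.908 0 0
knob 0.938 0 0
eef [ 0.56   -0.3071  0.1051] psi 157.92 q6 -0.12 units [-0.034 -0.036  3.956] roll 0.0037
```

Request:
{"method": "apply_moves", "body": {
  "commands": [
    [-0.03,-0.09,1,0],
    [0,0,1,0],
    [0,0,1,0],
    [0,0,0.7,0],
    [0,0,0.25,0]
  ]
}}

```text
clock: 33.25
eef_pos: [0.5593, -0.3072, 0.0245]
tool_rot: [0.191, 0.981, 0.007, -0.003]
ft_force: [-1.1, -0.6, -0.1]
grip_width: 0.0598
grasp_force: 0.0
```

Request:
{"method": "apply_moves", "body": {
  "commands": [
    [0,0,0,0],
    [0,0,0,0],
    [0,0,0,0],
    [0,0,0,0],
    [0,0,0,0]
  ]
}}

```text
clock: 33.67
eef_pos: [0.5609, -0.309, 0.0275]
tool_rot: [0.192, 0.981, 0.006, -0.0]
ft_force: [0.2, 0.0, -0.2]
grip_width: 0.0599
grasp_force: 0.0
```

Request:
{"method": "apply_moves", "body": {
  "commands": [
    [0,0,0,0],
    [0,0,0,0],
    [0,0,0,0],
    [0,0,0,0],
    [0,0,0,0]
  ],
  "claw": 1
}}

```text
clock: 34.08
eef_pos: [0.5603, -0.3088, 0.0267]
tool_rot: [0.192, 0.981, 0.006, -0.001]
ft_force: [-0.9, 0.4, 3.1]
grip_width: 0.0203
grasp_force: 60.9
```

Request:
{"method": "apply_moves", "body": {
  "commands": [
    [0,0,0,0],
    [0,0,0,0],
    [0,0,-0.2,0],
    [0,0,-0.5,0],
    [0,0,-0.8,0]
  ]
}}

```text
clock: 34.5
eef_pos: [0.5585, -0.3081, 0.0546]
tool_rot: [0.192, 0.981, 0.007, -0.004]
ft_force: [0.3, -1.5, 0.2]
grip_width: 0.02
grasp_force: 60.4
```

Request:
{"method": "apply_moves", "body": {
  "commands": [
    [0,0,-1,-0.09],
    [0,0,-1,-0.09],
    [0,0,-1,-0.09],
    [0,0,-1,-0.09],
    [0,0,-0.8,0]
  ]
}}

```text
clock: 34.92
eef_pos: [0.5604, -0.3103, 0.1544]
tool_rot: [0.003, 1.0, 0.006, 0.001]
ft_force: [0.3, -0.7, -0.9]
grip_width: 0.0198
grasp_force: 60.4
```

Request:
{"method": "apply_moves", "body": {
  "commands": [
    [-0.2,0.96,0,0],
    [-0.2,0.96,0,0],
    [-0.2,0.96,0,0],
    [-0.2,0.96,0,0],
    [-0.2,0.96,0,0]
  ]
}}

```text
clock: 35.33
eef_pos: [0.581, -0.2135, 0.1538]
tool_rot: [0.005, 1.0, 0.006, -0.0]
ft_force: [-0.2, 0.6, -0.5]
grip_width: 0.0202
grasp_force: 60.4
```

Request:
{"method": "apply_moves", "body": {
  "commands": [
    [-0.2,0.96,0,0],
    [-0.2,0.96,0,0],
    [-0.2,0.96,0,0],
    [-0.2,0.96,0,0],
    [-0.2,0.96,0,0]
  ]
}}

```text
clock: 35.75
eef_pos: [0.602, -0.1176, 0.155]
tool_rot: [0.005, 1.0, 0.006, -0.0]
ft_force: [0.3, 1.1, -0.2]
grip_width: 0.0203
grasp_force: 60.4
```

Request:
{"method": "apply_moves", "body": {
  "commands": [
    [-0.2,0.96,0,0],
    [-0.2,0.96,0,0],
    [-0.2,0.96,0,0],
    [-0.2,0.96,0,0],
    [0,0,0,0]
  ]
}}

```text
clock: 36.17
eef_pos: [0.6193, -0.0384, 0.1559]
tool_rot: [0.003, 1.0, 0.007, 0.0]
ft_force: [-0.3, 0.4, -0.1]
grip_width: 0.0201
grasp_force: 60.4
```

```bash
python3 d.py .622 -.02 .038 179.5;python3 m.py
```

```text
eef [ 0.6193 -0.0384  0.1559] psi 179.67 q6 -0.06 units [-0.128  0.919  5.893] roll 0.0028
rect 0.549 6 3
rnd 0.532 -20 -14
knob 0.939 0 0
```

Request:
{"method": "apply_moves", "body": {
  "commands": [
    [-0.13,0.9,0,0],
    [0,0,1,0],
    [0,0,1,0],
    [0,0,1,0],
    [0,0,0.8,0]
  ]
}}

```text
clock: 36.63
eef_pos: [0.6207, -0.0241, 0.0784]
tool_rot: [0.005, 1.0, 0.006, -0.001]
ft_force: [-0.3, -0.1, -0.9]
grip_width: 0.0198
grasp_force: 60.4
```

Request:
{"method": "apply_moves", "body": {
  "commands": [
    [0,0,0.8,0],
    [0,0,0.6,0],
    [0,0,0.4,0],
    [0,0,0.2,0],
    [0,0,0,0]
  ]
}}

```text
clock: 37.05
eef_pos: [0.6209, -0.0232, 0.0389]
tool_rot: [0.005, 1.0, 0.006, -0.001]
ft_force: [-0.0, -0.5, -1.9]
grip_width: 0.0201
grasp_force: 60.4
```

Request:
{"method": "apply_moves", "body": {
  "commands": [
    [0,0,0,0],
    [0,0,0,0],
    [0,0,0,0],
    [0,0,0,0],
    [0,0,0,0]
  ]
}}

```text
clock: 37.47
eef_pos: [0.6219, -0.0226, 0.0403]
tool_rot: [0.005, 1.0, 0.006, 0.0]
ft_force: [0.4, -0.4, -0.6]
grip_width: 0.0199
grasp_force: 60.4
```

Request:
{"method": "apply_moves", "body": {
  "commands": [
    [0,0,0,0],
    [0,0,0,0],
    [0,0,0,0],
    [0,0,0,0],
    [0,0,0,0]
  ],
  "claw": 0.5
}}

```text
clock: 37.88
eef_pos: [0.6216, -0.0226, 0.0396]
tool_rot: [0.005, 1.0, 0.006, -0.0]
ft_force: [-0.5, 0.4, 0.0]
grip_width: 0.0426
grasp_force: 0.0
```

Request:
{"method": "apply_moves", "body": {
  "commands": [
    [0,0,-0.5,0],
    [0,0,-1,0],
    [0,0,-1,0],
    [0,0,-1,0],
    [0,0,-1,0]
  ]
}}

```text
clock: 38.3
eef_pos: [0.6216, -0.0237, 0.1313]
tool_rot: [0.005, 1.0, 0.006, 0.0]
ft_force: [-0.4, -0.2, -0.2]
grip_width: 0.0427
grasp_force: 0.0
```

Request:
{"method": "apply_moves", "body": {
  "commands": [
    [0,1,-0.5,0],
    [0,1,-0.5,0],
    [0,1,0,0],
    [0,1,0,0],
    [0,0,0,0]
  ]
}}

```text
clock: 38.72
eef_pos: [0.6227, 0.0596, 0.152]
tool_rot: [0.003, 1.0, 0.007, 0.001]
ft_force: [0.2, -0.7, 0.6]
grip_width: 0.0424
grasp_force: 0.0
```

```bash
cat > k.py <<'E'
from h import *
c=snap('top','tk'); print(bot.get_obs()['eef_pos'])
h=cv2.cvtColor(c['image'],cv2.COLOR_BGR2HSV); m=cv2.inRange(h,(10,60,150),(25,190,255))
n,l,s,ce=cv2.connectedComponentsWithStats(m); print([(ce[i].round(1).tolist(),s[i].tolist(),px2w(c,*ce[i],.014).round(4).tolist()) for i in range(1,n) if 20<s[i,4]<400 and 190<ce[i][1]<320 and 40<ce[i][0]<450])
E
python3 k.py; python3 m.py
```

```text
[0.62251155 0.05787004 0.15161091]
[([291.6, 190.7], [274, 190, 34, 3, 73], [0.6718, -0.0603, 0.014]), ([278.7, 206.4], [275, 199, 8, 15, 107], [0.6223, -0.0215, 0.014]), ([371.0, 269.1], [367, 265, 9, 9, 70], [0.437, -0.298, 0.014])]
rect 0.577 -2 17
rnd 0.515 -26 5
knob 0.94 0 0
```

Key 2 of 3 is in the tray at (0.622, -0.022), and the round key is unmoved. Fetching it.

Request:
{"method": "apply_moves", "body": {
  "commands": [
    [0.48,-0.94,0,0],
    [0.48,-0.94,0,0],
    [0.48,-0.94,0,0],
    [0.48,-0.94,0,0],
    [0.48,-0.94,0,0]
  ],
  "claw": 0.25
}}

```text
clock: 39.23
eef_pos: [0.5727, -0.0394, 0.1496]
tool_rot: [0.006, 1.0, 0.006, -0.0]
ft_force: [0.2, 0.1, -0.2]
grip_width: 0.0644
grasp_force: 0.0
```

Request:
{"method": "apply_moves", "body": {
  "commands": [
    [0.48,-0.94,0,0],
    [0.48,-0.94,0,0],
    [0.48,-0.94,0,0],
    [0.48,-0.94,0,0],
    [0.48,-0.94,0,0]
  ]
}}

```text
clock: 39.65
eef_pos: [0.5235, -0.133, 0.1486]
tool_rot: [0.006, 1.0, 0.006, -0.0]
ft_force: [0.7, 0.4, 0.5]
grip_width: 0.0642
grasp_force: 0.0
```

Request:
{"method": "apply_moves", "body": {
  "commands": [
    [0.48,-0.94,0,0],
    [0.48,-0.94,0,0],
    [0.48,-0.94,0,0],
    [0.48,-0.94,0,0],
    [0.48,-0.94,0,0]
  ]
}}

```text
clock: 40.07
eef_pos: [0.4743, -0.2264, 0.1475]
tool_rot: [0.006, 1.0, 0.006, -0.0]
ft_force: [-0.5, -0.4, 0.2]
grip_width: 0.064
grasp_force: 0.0
```

Request:
{"method": "apply_moves", "body": {
  "commands": [
    [0.48,-0.94,0,0],
    [0,0,0,0.1],
    [0,0,0,0.1],
    [0,0,0,0.1],
    [0,0,0,0.09]
  ]
}}

```text
clock: 40.48
eef_pos: [0.4649, -0.2445, 0.1472]
tool_rot: [0.211, 0.977, 0.006, -0.001]
ft_force: [-0.5, 0.4, -0.6]
grip_width: 0.0643
grasp_force: 0.0
```

```bash
python3 d.py .437 -.2978 .1 156.2; python3 m.py; python3 k.py
```

```text
eef [ 0.4649 -0.2445  0.1472] psi 155.6 q6 -0.06 units [ 0.168 -3.003  2.362] roll -0.01
rect 0.796 27 23
rnd 0.993 0 0
knob 0.889 0 0
[ 0.46506228 -0.24419563  0.14718979]
[([282.3, 190.3], [258, 188, 50, 5, 126], [0.6725, -0.0316, 0.014]), ([261.5, 205.3], [258, 198, 8, 15, 111], [0.6247, 0.0307, 0.014]), ([278.5, 206.1], [275, 199, 8, 15, 111], [0.6232, -0.0208, 0.014]), ([274.6, 282.1], [272, 275, 6, 14, 74], [0.3939, -0.0131, 0.014])]
```

Request:
{"method": "apply_moves", "body": {
  "commands": [
    [0.05,-0.75,0.5,-0.01],
    [0.05,-0.75,0.5,0],
    [0.05,-0.75,0.5,0],
    [0,-0.75,0.5,0],
    [0,0,0,0]
  ]
}}

```text
clock: 41.0
eef_pos: [0.4366, -0.2981, 0.1045]
tool_rot: [0.203, 0.979, 0.006, -0.003]
ft_force: [0.6, -0.0, -0.0]
grip_width: 0.064
grasp_force: 0.0
```

Request:
{"method": "apply_moves", "body": {
  "commands": [
    [0,0,0,0],
    [0,0,0,0],
    [0,0,0,0],
    [0,0,0,0],
    [0,0,0,0]
  ]
}}

```text
clock: 41.42
eef_pos: [0.4396, -0.2961, 0.1069]
tool_rot: [0.202, 0.979, 0.006, -0.001]
ft_force: [-0.4, 0.4, 0.6]
grip_width: 0.0639
grasp_force: 0.0
```

```bash
python3 m.py; python3 d.py .437 -.2978 .026 156.2
```

```text
rect 0.797 27 23
rnd 0.994 0 0
knob 0.944 0 0
eef [ 0.4395 -0.2961  0.1068] psi 156.69 q6 -0.19 units [ 0.083 -0.127  4.041] roll 0.0082
```

Request:
{"method": "apply_moves", "body": {
  "commands": [
    [0.08,-0.17,1,0.008],
    [0,0,1,0],
    [0,0,1,0],
    [0,0,0.7,0],
    [0,0,0.33,0]
  ]
}}

```text
clock: 41.88
eef_pos: [0.4352, -0.2969, 0.0239]
tool_rot: [0.206, 0.978, 0.007, -0.003]
ft_force: [0.3, -0.6, 0.3]
grip_width: 0.0639
grasp_force: 0.0
```

Request:
{"method": "apply_moves", "body": {
  "commands": [
    [0,0,0,0],
    [0,0,0,0],
    [0,0,0,0],
    [0,0,0,0],
    [0,0,0,0]
  ]
}}

```text
clock: 42.3
eef_pos: [0.437, -0.2985, 0.0268]
tool_rot: [0.207, 0.978, 0.005, -0.0]
ft_force: [-0.5, -0.5, 0.1]
grip_width: 0.0644
grasp_force: 0.0
```

Request:
{"method": "apply_moves", "body": {
  "commands": [
    [0,0,0,0],
    [0,0,0,0],
    [0,0,0,0],
    [0,0,0,0],
    [0,0,0,0]
  ],
  "claw": 1
}}

```text
clock: 42.72
eef_pos: [0.4364, -0.2981, 0.0263]
tool_rot: [0.207, 0.978, 0.006, -0.001]
ft_force: [-1.2, 1.3, 4.8]
grip_width: 0.0248
grasp_force: 58.7
```

Request:
{"method": "apply_moves", "body": {
  "commands": [
    [0,0,0,0],
    [0,0,0,0],
    [0,0,-0.2,0],
    [0,0,-0.5,0],
    [0,0,-0.8,0]
  ]
}}

```text
clock: 43.13
eef_pos: [0.435, -0.2975, 0.0549]
tool_rot: [0.207, 0.978, 0.007, -0.003]
ft_force: [0.8, 0.3, -0.7]
grip_width: 0.0244
grasp_force: 59.0
```

Request:
{"method": "apply_moves", "body": {
  "commands": [
    [0,0,-1,-0.098],
    [0,0,-1,-0.098],
    [0,0,-1,-0.098],
    [0,0,-1,-0.098],
    [0,0,-0.8,0]
  ]
}}

```text
clock: 43.55
eef_pos: [0.4366, -0.2998, 0.154]
tool_rot: [0.001, 1.0, 0.006, 0.001]
ft_force: [-0.2, -0.9, 0.4]
grip_width: 0.0251
grasp_force: 59.0
```

Request:
{"method": "apply_moves", "body": {
  "commands": [
    [-0.77,0.9,0,0],
    [-0.77,0.9,0,0],
    [-0.77,0.9,0,0],
    [-0.77,0.9,0,0],
    [-0.77,0.9,0,0]
  ]
}}

```text
clock: 43.97
eef_pos: [0.5143, -0.2092, 0.1535]
tool_rot: [0.003, 1.0, 0.006, 0.0]
ft_force: [0.3, 0.5, 0.1]
grip_width: 0.0248
grasp_force: 59.0
```

Request:
{"method": "apply_moves", "body": {
  "commands": [
    [-0.77,0.9,0,0],
    [-0.77,0.9,0,0],
    [-0.77,0.9,0,0],
    [-0.77,0.9,0,0],
    [-0.77,0.9,0,0]
  ]
}}

```text
clock: 44.38
eef_pos: [0.5918, -0.1194, 0.1544]
tool_rot: [0.003, 1.0, 0.006, -0.0]
ft_force: [0.4, -0.9, -0.8]
grip_width: 0.0249
grasp_force: 59.0
```

Request:
{"method": "apply_moves", "body": {
  "commands": [
    [-0.77,0.9,0,0],
    [0,0,0,0],
    [0,0,0,0],
    [0,0,0,0],
    [0,0,0,0]
  ]
}}

```text
clock: 44.8
eef_pos: [0.6061, -0.1032, 0.1542]
tool_rot: [0.003, 1.0, 0.006, -0.0]
ft_force: [0.2, -0.2, -0.3]
grip_width: 0.025
grasp_force: 59.0
```

```bash
python3 d.py .622 -.08 .039 179.5
```

```text
eef [ 0.6061 -0.1032  0.1542] psi 179.61 q6 -0.17 units [-0.785  1.164  5.759] roll 0.0019
```

Request:
{"method": "apply_moves", "body": {
  "commands": [
    [-0.2,0.58,0,0],
    [-0.2,0.58,0,0],
    [0,0,1,0],
    [0,0,1,0],
    [0,0,1,0]
  ]
}}

```text
clock: 45.22
eef_pos: [0.6157, -0.0776, 0.0944]
tool_rot: [0.003, 1.0, 0.006, 0.001]
ft_force: [-0.2, -0.4, -0.7]
grip_width: 0.0247
grasp_force: 59.0
```

Request:
{"method": "apply_moves", "body": {
  "commands": [
    [0,0,0.8,0],
    [0,0,0.8,0],
    [0,0,0.6,0],
    [0,0,0.4,0],
    [0,0,0.15,0]
  ]
}}

```text
clock: 45.63
eef_pos: [0.6141, -0.0772, 0.0379]
tool_rot: [0.003, 1.0, 0.006, -0.001]
ft_force: [-1.0, 0.1, 0.0]
grip_width: 0.0249
grasp_force: 59.0
```

Request:
{"method": "apply_moves", "body": {
  "commands": [
    [0,0,0,0],
    [0,0,0,0],
    [0,0,0,0],
    [0,0,0,0],
    [0,0,0,0]
  ]
}}

```text
clock: 46.05
eef_pos: [0.6155, -0.0781, 0.0403]
tool_rot: [0.003, 1.0, 0.006, 0.001]
ft_force: [0.1, 0.4, -0.5]
grip_width: 0.025
grasp_force: 59.0
```

Request:
{"method": "apply_moves", "body": {
  "commands": [
    [0,0,0,0],
    [0,0,0,0],
    [0,0,0,0],
    [0,0,0,0],
    [0,0,0,0]
  ],
  "claw": 0.5
}}

```text
clock: 46.47
eef_pos: [0.615, -0.078, 0.0394]
tool_rot: [0.003, 1.0, 0.006, -0.0]
ft_force: [-0.3, -0.5, 1.1]
grip_width: 0.0427
grasp_force: 0.0
```

Request:
{"method": "apply_moves", "body": {
  "commands": [
    [0,0,-0.5,0],
    [0,0,-1,0],
    [0,0,-1,0],
    [0,0,-1,0],
    [0,0,-1,0]
  ]
}}

```text
clock: 46.88
eef_pos: [0.6149, -0.079, 0.131]
tool_rot: [0.003, 1.0, 0.006, 0.0]
ft_force: [-0.4, 0.2, -0.3]
grip_width: 0.0425
grasp_force: 0.0
```

Request:
{"method": "apply_moves", "body": {
  "commands": [
    [0,1,-0.5,0],
    [0,1,-0.5,0],
    [0,1,-1,0],
    [0,1,-1,0],
    [0,1,-1,0]
  ]
}}

```text
clock: 47.3
eef_pos: [0.6152, 0.0207, 0.2122]
tool_rot: [0.003, 1.0, 0.006, -0.0]
ft_force: [0.1, -0.8, -1.0]
grip_width: 0.0427
grasp_force: 0.0
```

```bash
python3 k.py; python3 d.py .7316 .0218 .3 179.5
```

```text
[0.61738832 0.0247835  0.21730991]
[([298.7, 190.8], [290, 190, 17, 3, 41], [0.6718, -0.0819, 0.014]), ([297.2, 208.0], [293, 204, 9, 9, 65], [0.6181, -0.0777, 0.014])]
eef [0.6174 0.0248 0.2173] psi 179.88 q6 0.04 units [-5.711 -0.137 -4.135] roll 0.0063
```

All three keys are in the tray; the last fob is at (0.618, -0.078). Next I'll regrip the tab from above and plan the closing arc.

Request:
{"method": "apply_moves", "body": {
  "commands": [
    [0,0,-1,0],
    [0,0,-1,0],
    [0,0,-1,0],
    [0,0,-1,0],
    [0,0,-0.2,0]
  ],
  "claw": 0.3
}}

```text
clock: 47.77
eef_pos: [0.6168, 0.0189, 0.2994]
tool_rot: [0.003, 1.0, 0.006, 0.004]
ft_force: [0.7, 0.9, 0.9]
grip_width: 0.0597
grasp_force: 0.0
```

Request:
{"method": "apply_moves", "body": {
  "commands": [
    [-1,0,0,0],
    [-1,0,0,0],
    [-1,0,0,0],
    [-1,0,0,0],
    [-0.95,0,0,0]
  ]
}}

```text
clock: 48.18
eef_pos: [0.7152, 0.0182, 0.2939]
tool_rot: [0.003, 1.0, 0.006, -0.0]
ft_force: [0.4, -0.6, 1.0]
grip_width: 0.0598
grasp_force: 0.0
```

Request:
{"method": "apply_moves", "body": {
  "commands": [
    [0,0,0,0],
    [0,0,0,0],
    [0,0,0,0],
    [0,0,0,0],
    [0,0,0,0]
  ]
}}

```text
clock: 48.6
eef_pos: [0.7138, 0.0184, 0.2958]
tool_rot: [0.003, 1.0, 0.006, 0.0]
ft_force: [0.4, 0.1, 0.3]
grip_width: 0.0599
grasp_force: 0.0
```

```bash
python3 d.py .7165 .0235 .249 179.5; python3 - <<'E'
from h import *
c=snap('side','s9'); print(((w2px(c,[.7175,.0235,.239])-[180,110])*8).round()); crop(c,'s9',180,110,280,185)
E
```

```text
eef [0.7138 0.0184 0.2958] psi 179.66 q6 0.03 units [-0.133  0.258  2.339] roll 0.0027
[414. 261.]
scale 8.0
```

View pics/s9.png

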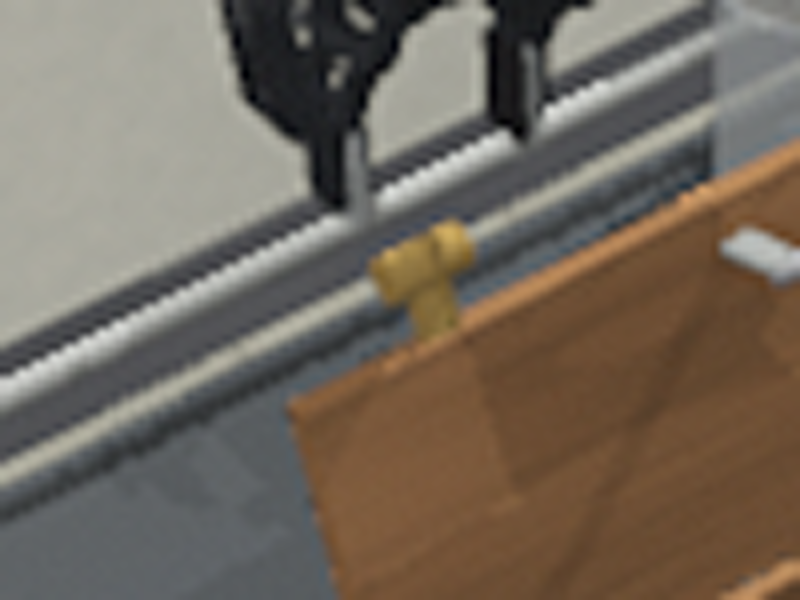

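The tab's centre at crop (422,265) agrees with the prediction of (414,261). No picture views remain, so I'll go on with numbers only. Descend and grip.

Request:
{"method": "apply_moves", "body": {
  "commands": [
    [-0.08,0.25,0.3,0],
    [0,0,0.7,0],
    [0,0,0.7,0],
    [0,0,0.4,0],
    [0,0,0.2,0]
  ]
}}

```text
clock: 49.07
eef_pos: [0.7153, 0.0242, 0.2469]
tool_rot: [0.003, 1.0, 0.006, -0.002]
ft_force: [-0.4, -0.2, -0.9]
grip_width: 0.0599
grasp_force: 0.0
```

Request:
{"method": "apply_moves", "body": {
  "commands": [
    [0,0,0,0],
    [0,0,0,0],
    [0,0,0,0],
    [0,0,0,0],
    [0,0,0,0]
  ]
}}

```text
clock: 49.48
eef_pos: [0.7166, 0.0239, 0.2495]
tool_rot: [0.003, 1.0, 0.006, 0.001]
ft_force: [0.2, 1.0, 0.3]
grip_width: 0.0598
grasp_force: 0.0
```

Request:
{"method": "apply_moves", "body": {
  "commands": [
    [0,0,0,0],
    [0,0,0,0],
    [0,0,0,0],
    [0,0,0,0],
    [0,0,0,0]
  ],
  "claw": 1
}}

```text
clock: 49.9
eef_pos: [0.7165, 0.0224, 0.2494]
tool_rot: [0.004, 1.0, 0.005, 0.001]
ft_force: [0.6, -6.0, 3.1]
grip_width: 0.0302
grasp_force: 60.8
```

```bash
python3 - <<'E'
import numpy as np
from h import bot
e=bot.get_obs()['eef_pos']; print(e)
th=np.linspace(1.85,.17,11); f=th+.034
for i in range(10):
    tx=-.178*(np.cos(f[i])-np.cos(f[i+1]))/.1; tz=-.178*(np.sin(f[i+1])-np.sin(f[i]))/.1
    print(th[i+1].round(3),'tx %.3f tz %.3f'%(tx,tz),'x %.4f z %.4f'%(e[0]+.178*(np.cos(f[0])-np.cos(f[i+1])),e[2]+.178*(np.sin(f[i+1])-np.sin(f[0]))))
E
```

```text
[0.71651085 0.02239699 0.24936675]
1.682 tx 0.291 tz -0.068 x 0.6874 z 0.2562
1.514 tx 0.298 tz -0.018 x 0.6576 z 0.2580
1.346 tx 0.297 tz 0.032 x 0.6279 z 0.2548
1.178 tx 0.287 tz 0.081 x 0.5992 z 0.2467
1.01 tx 0.270 tz 0.128 x 0.5722 z 0.2339
0.842 tx 0.245 tz 0.171 x 0.5477 z 0.2168
0.674 tx 0.213 tz 0.210 x 0.5264 z 0.1958
0.506 tx 0.175 tz 0.242 x 0.5090 z 0.1715
0.338 tx 0.132 tz 0.268 x 0.4958 z 0.1447
0.17 tx 0.085 tz 0.286 x 0.4874 z 0.1161
```

Request:
{"method": "apply_moves", "body": {
  "commands": [
    [0.2,0,-0.06,0],
    [0.29,0,-0.08,0],
    [0.29,0,-0.07,0],
    [0.295,0,-0.06,0],
    [0.295,0,-0.05,0]
  ]
}}

```text
clock: 50.32
eef_pos: [0.6903, 0.0225, 0.2555]
tool_rot: [0.004, 1.0, 0.005, 0.002]
ft_force: [2.9, -5.4, 0.1]
grip_width: 0.0303
grasp_force: 60.4
```

Request:
{"method": "apply_moves", "body": {
  "commands": [
    [0.297,0,-0.038,0],
    [0.298,0,-0.028,0],
    [0.298,0,-0.018,0],
    [0.298,0,-0.008,0],
    [0.298,0,0.002,0]
  ]
}}

```text
clock: 50.73
eef_pos: [0.6607, 0.0227, 0.2577]
tool_rot: [0.003, 1.0, 0.005, 0.003]
ft_force: [4.3, -6.7, 0.6]
grip_width: 0.0306
grasp_force: 60.2
```

Request:
{"method": "apply_moves", "body": {
  "commands": [
    [0.298,0,0.012,0],
    [0.298,0,0.022,0],
    [0.297,0,0.032,0],
    [0.296,0,0.042,0],
    [0.295,0,0.052,0]
  ]
}}

```text
clock: 51.15
eef_pos: [0.6311, 0.023, 0.2552]
tool_rot: [0.003, 1.0, 0.005, 0.003]
ft_force: [3.2, -6.4, 5.3]
grip_width: 0.0306
grasp_force: 58.9
```

Request:
{"method": "apply_moves", "body": {
  "commands": [
    [0.292,0,0.061,0],
    [0.29,0,0.071,0],
    [0.287,0,0.081,0],
    [0.284,0,0.09,0],
    [0.28,0,0.1,0]
  ]
}}

```text
clock: 51.57
eef_pos: [0.6024, 0.0232, 0.2481]
tool_rot: [0.003, 1.0, 0.005, 0.003]
ft_force: [0.8, -6.7, 6.3]
grip_width: 0.0303
grasp_force: 58.9
```

Request:
{"method": "apply_moves", "body": {
  "commands": [
    [0.278,0,0.109,0],
    [0.274,0,0.118,0],
    [0.27,0,0.128,0],
    [0.266,0,0.137,0],
    [0.261,0,0.146,0]
  ]
}}

```text
clock: 51.98
eef_pos: [0.5747, 0.0234, 0.2359]
tool_rot: [0.004, 1.0, 0.005, 0.003]
ft_force: [-1.6, -7.9, 11.4]
grip_width: 0.0304
grasp_force: 58.9
```

Request:
{"method": "apply_moves", "body": {
  "commands": [
    [0.256,0,0.155,0],
    [0.25,0,0.163,0],
    [0.245,0,0.171,0],
    [0.24,0,0.179,0],
    [0.233,0,0.187,0]
  ]
}}

```text
clock: 52.4
eef_pos: [0.549, 0.0237, 0.2186]
tool_rot: [0.004, 1.0, 0.005, 0.001]
ft_force: [-6.1, -6.9, 12.9]
grip_width: 0.0301
grasp_force: 60.3
```

Request:
{"method": "apply_moves", "body": {
  "commands": [
    [0.227,0,0.195,0],
    [0.22,0,0.203,0],
    [0.213,0,0.21,0],
    [0.206,0,0.217,0],
    [0.199,0,0.224,0]
  ]
}}

```text
clock: 52.82
eef_pos: [0.5263, 0.0238, 0.1966]
tool_rot: [0.004, 1.0, 0.004, -0.0]
ft_force: [-9.5, -8.1, 11.8]
grip_width: 0.0305
grasp_force: 65.6
```

Request:
{"method": "apply_moves", "body": {
  "commands": [
    [0,0,0,0],
    [0,0,0,0],
    [0,0,0,0],
    [0,0,0,0],
    [0,0,0,0]
  ]
}}

```text
clock: 53.23
eef_pos: [0.5255, 0.0239, 0.1956]
tool_rot: [0.004, 1.0, 0.004, -0.002]
ft_force: [-9.0, -7.9, 8.5]
grip_width: 0.0306
grasp_force: 66.1
```

Request:
{"method": "apply_moves", "body": {
  "commands": [
    [0.21,0,0.22,0],
    [0.205,0,0.225,0],
    [0.195,0,0.235,0],
    [0.18,0,0.245,0],
    [0.165,0,0.255,0]
  ]
}}

```text
clock: 53.65
eef_pos: [0.5079, 0.024, 0.172]
tool_rot: [0.004, 1.0, 0.004, -0.0]
ft_force: [-3.0, -9.7, 6.1]
grip_width: 0.0304
grasp_force: 70.9
```

Request:
{"method": "apply_moves", "body": {
  "commands": [
    [0.155,0,0.258,0],
    [0.145,0,0.263,0],
    [0.132,0,0.268,0],
    [0.124,0,0.272,0],
    [0.115,0,0.276,0]
  ]
}}

```text
clock: 54.07
eef_pos: [0.4939, 0.024, 0.1447]
tool_rot: [0.004, 1.0, 0.003, -0.001]
ft_force: [-6.1, -9.1, 7.1]
grip_width: 0.0303
grasp_force: 77.7
```

Request:
{"method": "apply_moves", "body": {
  "commands": [
    [0.105,0,0.28,0],
    [0.095,0,0.284,0],
    [0.07,0,0.25,0],
    [0.05,0,0.2,0],
    [0,0,0,0]
  ]
}}

```text
clock: 54.48
eef_pos: [0.4867, 0.0242, 0.1233]
tool_rot: [0.004, 1.0, 0.003, -0.002]
ft_force: [-4.9, -11.0, 3.1]
grip_width: 0.0305
grasp_force: 83.2
```

```bash
python3 m.py; python3 d.py .4835 .024 .0866 179.5
```

```text
rect 0.298 -27 18
rnd 0.406 11 -12
knob 0.982 0 0
eef [0.4867 0.0242 0.1235] psi 179.59 q6 0.05 units [ 0.162 -0.011  1.845] roll 0.0014
```

Request:
{"method": "apply_moves", "body": {
  "commands": [
    [0.03,0,0.18,0],
    [0.025,0,0.18,0],
    [0.02,0,0.18,0],
    [0.015,0,0.18,0],
    [0.01,0,0.18,0]
  ]
}}

```text
clock: 54.95
eef_pos: [0.4835, 0.0242, 0.1065]
tool_rot: [0.004, 1.0, 0.003, -0.003]
ft_force: [-9.4, -11.5, 16.6]
grip_width: 0.0303
grasp_force: 90.1
```

Request:
{"method": "apply_moves", "body": {
  "commands": [
    [0.01,0,0.15,0],
    [0,0,0.15,0],
    [0,0,0.15,0],
    [0,0,0.1,0],
    [0,0,0.1,0]
  ]
}}

```text
clock: 55.37
eef_pos: [0.4826, 0.0241, 0.0944]
tool_rot: [0.005, 1.0, 0.003, -0.003]
ft_force: [-16.6, -11.0, 23.1]
grip_width: 0.0308
grasp_force: 96.8
```

Request:
{"method": "apply_moves", "body": {
  "commands": [
    [0.05,0,0.1,0],
    [0.03,0,0.1,0],
    [0,0,0.1,0],
    [0,0,0.1,0],
    [0,0,0,0]
  ]
}}

```text
clock: 55.78
eef_pos: [0.4822, 0.0241, 0.0853]
tool_rot: [0.005, 1.0, 0.002, -0.002]
ft_force: [-8.6, -10.1, 10.0]
grip_width: 0.0307
grasp_force: 98.5
```

```bash
python3 m.py
```

```text
rect 0.444 28 -16
rnd 0.429 5 1
knob 0.819 2 2
```

The bolt is being pushed out (knob about 9 mm out), so the lid isn't latched yet. Press a little further.

Request:
{"method": "apply_moves", "body": {
  "commands": [
    [0.03,0,0.1,0],
    [0,0,0.1,0],
    [0,0,0,0],
    [0,0,0,0],
    [0,0,0,0]
  ]
}}

```text
clock: 56.25
eef_pos: [0.4825, 0.0241, 0.0801]
tool_rot: [0.005, 1.0, 0.003, -0.002]
ft_force: [-2.8, -10.4, -1.3]
grip_width: 0.0303
grasp_force: 98.5
```

```bash
python3 m.py
```

```text
rect 0.455 28 -2
rnd 0.438 5 11
knob 0.815 2 2
```

Request:
{"method": "apply_moves", "body": {
  "commands": [
    [0.03,0,0.1,0],
    [0,0,0.1,0],
    [0,0,0,0],
    [0,0,0,0],
    [0,0,0,0]
  ]
}}

```text
clock: 56.72
eef_pos: [0.4823, 0.0241, 0.0768]
tool_rot: [0.005, 1.0, 0.002, -0.002]
ft_force: [-5.0, -11.5, 3.1]
grip_width: 0.0308
grasp_force: 98.9
```

```bash
python3 m.py
```

```text
rect 0.462 30 22
rnd 0.437 3 -1
knob 0.844 2 2
```

```bash
cat > l.py <<'E'
from h import *
H=np.array([.663,0,.070]); a0=load('side0')
def prof(c):  # lid front-left vertical edge: sharpen rows along several columns
    g=cv2.cvtColor(c['image'],cv2.COLOR_BGR2GRAY).astype(float)
    return g
def est(c):
    # match side0 patch around lid front-left corner, sub-pixel by upsampling
    x0,y0,x1,y1=240,222,272,246
    f=lambda im:cv2.resize(cv2.cvtColor(im,cv2.COLOR_BGR2GRAY),None,fx=4,fy=4,interpolation=cv2.INTER_CUBIC)
    t=f(a0['image'][y0:y1,x0:x1]); s=f(c['image'][y0-10:y1+6,x0-6:x1+6])
    r=cv2.matchTemplate(s,t,cv2.TM_CCOEFF_NORMED); _,m,_,l=cv2.minMaxLoc(r); return round(m,3),l[0]/4-6,l[1]/4-10
for n in ('s1','s2','s3','s5','s6','sm'): print(n,est(load(n)))
for a in (0,.03,.1,.2): print(a,w2px(a0,[H[0]-.152*np.cos(a)-.012*np.sin(a),.0835,H[2]+.152*np.sin(a)+.012*np.cos(a)]).round(1))
E
python3 l.py
```

```text
s1 (0.999, 0.0, 0.0)
s2 (0.957, -1.25, -3.75)
s3 (0.954, -1.25, -3.75)
s5 (0.887, -2.0, -3.5)
s6 (0.891, -3.5, -7.5)
sm (0.886, -5.25, -5.0)
0 [263.4 237.7]
0.03 [263.5 236.7]
0.1 [263.5 234.2]
0.2 [263.3 230.3]
```

```bash
python3 - <<'E'
from h import *
for n in ('side0','s3','s6','sm'):
    g=cv2.cvtColor(load(n)['image'],cv2.COLOR_BGR2GRAY).astype(int)
    for x in (255,267): print(n,x,g[216:258,x].tolist())
E
```

```text
side0 255 [168, 167, 164, 162, 160, 158, 158, 156, 159, 163, 164, 169, 159, 119, 92, 98, 104, 94, 86, 89, 91, 91, 92, 90, 92, 91, 92, 92, 92, 90, 92, 90, 83, 74, 74, 74, 75, 78, 76, 75, 75, 76]
side0 267 [156, 158, 160, 159, 161, 160, 161, 162, 162, 161, 159, 160, 160, 161, 158, 158, 158, 161, 160, 121, 80, 77, 89, 92, 84, 89, 90, 86, 84, 83, 84, 81, 83, 86, 85, 85, 89, 87, 81, 76, 75, 73]
s3 255 [152, 155, 154, 156, 159, 162, 164, 166, 170, 164, 125, 106, 103, 103, 106, 114, 109, 94, 86, 88, 92, 92, 93, 92, 93, 92, 93, 94, 92, 90, 91, 93, 82, 75, 74, 77, 75, 76, 79, 77, 77, 78]
s3 267 [153, 151, 151, 153, 152, 152, 150, 150, 150, 150, 148, 150, 150, 153, 126, 86, 81, 95, 104, 107, 108, 110, 100, 84, 81, 85, 85, 83, 81, 85, 80, 77, 80, 86, 87, 84, 81, 86, 83, 75, 78, 75]
s6 255 [152, 153, 156, 158, 159, 163, 171, 146, 103, 95, 109, 117, 116, 110, 109, 117, 112, 97, 90, 93, 96, 96, 97, 96, 99, 95, 96, 96, 95, 95, 95, 98, 88, 79, 79, 80, 80, 79, 80, 80, 79, 79]
s6 267 [110, 142, 157, 158, 155, 154, 152, 154, 157, 152, 113, 84, 89, 98, 105, 106, 106, 106, 107, 109, 114, 110, 97, 83, 81, 85, 85, 82, 79, 80, 78, 77, 79, 81, 81, 80, 83, 82, 75, 67, 71, 74]
sm 255 [167, 166, 162, 161, 159, 158, 155, 156, 160, 162, 164, 170, 147, 106, 90, 105, 111, 101, 94, 96, 97, 100, 97, 98, 99, 98, 97, 100, 100, 97, 98, 98, 90, 81, 82, 81, 81, 81, 81, 82, 83, 81]
sm 267 [155, 159, 159, 160, 161, 160, 164, 155, 104, 42, 26, 48, 115, 157, 163, 159, 160, 163, 133, 87, 85, 90, 94, 88, 84, 85, 88, 85, 83, 82, 78, 78, 82, 84, 82, 83, 85, 84, 77, 72, 72, 68]
```

By the edge profile the lid stands at about 0.015 rad, almost down. Press a bit more.

Request:
{"method": "apply_moves", "body": {
  "commands": [
    [0,0,0.1,0],
    [0,0,0.1,0],
    [0,0,0,0],
    [0,0,0,0],
    [0,0,0,0]
  ]
}}

```text
clock: 57.18
eef_pos: [0.4826, 0.0243, 0.0732]
tool_rot: [0.003, 1.0, 0.003, -0.001]
ft_force: [-4.3, -14.2, 5.5]
grip_width: 0.0302
grasp_force: 99.4
```

```bash
cat >> m.py <<'E'
g=cv2.cvtColor(c['image'],cv2.COLOR_BGR2GRAY).astype(int); print('edge',g[232:240,267].tolist(),g[226:233,255].tolist())
E
python3 m.py
```

```text
rect 0.465 28 10
rnd 0.444 2 -2
knob 0.955 0 0
edge [159, 160, 161, 125, 83, 79, 91, 86] [162, 170, 168, 133, 98, 118, 119]
```

Request:
{"method": "apply_moves", "body": {
  "commands": [
    [0,0,0.1,0],
    [0,0,0.1,0],
    [0,0,0,0],
    [0,0,0,0],
    [0,0,0,0]
  ]
}}

```text
clock: 57.65
eef_pos: [0.4827, 0.0241, 0.0694]
tool_rot: [0.005, 1.0, 0.002, -0.001]
ft_force: [-5.0, -11.8, 6.7]
grip_width: 0.03
grasp_force: 99.8
```

```bash
python3 m.py
```

```text
rect 0.464 28 20
rnd 0.44 1 -3
knob 0.956 0 0
edge [161, 158, 161, 155, 113, 77, 83, 83] [163, 168, 173, 154, 113, 96, 90]
```

The knob snapped home and the lid edge matches the shut picture, so it is latched. Release and back off.

Request:
{"method": "apply_moves", "body": {
  "commands": [
    [0,0,0,0],
    [0,0,0,0],
    [0,0,0,0],
    [0,0,0,0],
    [0,0,0,0]
  ],
  "claw": 0.3
}}

```text
clock: 58.12
eef_pos: [0.4839, 0.028, 0.069]
tool_rot: [0.003, 1.0, 0.006, -0.0]
ft_force: [0.4, -0.6, 0.3]
grip_width: 0.0598
grasp_force: 0.0
```

Request:
{"method": "apply_moves", "body": {
  "commands": [
    [0,0,-0.3,0],
    [0,0,-0.7,0],
    [0,0,-1,0],
    [0,0,-1,0],
    [0,0,-1,0]
  ]
}}

```text
clock: 58.53
eef_pos: [0.4838, 0.0267, 0.1503]
tool_rot: [0.003, 1.0, 0.006, -0.0]
ft_force: [0.5, -0.0, 0.9]
grip_width: 0.0595
grasp_force: 0.0
```

Request:
{"method": "apply_moves", "body": {
  "commands": [
    [1,0,-1,0],
    [1,0,-1,0],
    [1,0,-0.5,0],
    [1,0,0,0],
    [0,0,0,0]
  ]
}}

```text
clock: 58.95
eef_pos: [0.4009, 0.0265, 0.2002]
tool_rot: [0.003, 1.0, 0.006, -0.001]
ft_force: [0.2, 0.5, -0.6]
grip_width: 0.0595
grasp_force: 0.0
```

```bash
python3 m.py; python3 - <<'E'
from h import *
a=load('side0');c=load('sm')
d=cv2.absdiff(a['image'],c['image']).max(2); print('tab diff',d[222:240,278:295].mean(),'box',d[190:240,240:330].mean())
def tm(A,B,boxes):
    for n,(x0,y0,x1,y1) in boxes.items():
        r=cv2.matchTemplate(B['image'][y0-12:y1+12,x0-12:x1+12],A['image'][y0:y1,x0:x1],cv2.TM_CCOEFF_NORMED); _,m,_,l=cv2.minMaxLoc(r); print(n,round(m,3),l[0]-12,l[1]-12)
tm(a,c,dict(tab=(276,224,296,242),opener=(300,248,345,285),red=(215,288,252,318),purple=(170,362,210,396),frog=(118,338,150,370),grinder=(140,200,172,258),salt=(230,158,260,186),bottle=(302,105,326,166),ring=(372,150,408,180)))
E
```

```text
rect 0.358 -12 4
rnd 0.253 -14 -11
knob 0.399 -7 -2
edge [147, 150, 150, 117, 81, 77, 92, 90] [163, 168, 158, 119, 90, 97, 103]
tab diff 15.519607843137255 box 32.62577777777778
tab 0.972 0 0
opener 0.97 0 0
red 0.999 0 0
purple 0.7 0 0
frog 1.0 0 0
grinder 0.999 0 0
salt 0.991 0 0
bottle 0.22 -12 1
ring 0.994 0 0
```

The lid stays shut. I'll move aside and check the knob, purple decoy and bottle.

Request:
{"method": "apply_moves", "body": {
  "commands": [
    [0.8,0,-1,0],
    [0.8,0,-1,0],
    [0.8,0,-0.5,0],
    [0.8,0,0,0],
    [0.8,0,0,0]
  ]
}}

```text
clock: 59.42
eef_pos: [0.3247, 0.0264, 0.2501]
tool_rot: [0.003, 1.0, 0.006, 0.001]
ft_force: [-0.6, 0.2, 0.5]
grip_width: 0.0597
grasp_force: 0.0
```

```bash
python3 m.py; python3 - <<'E'
from h import *
def tm(A,B,boxes):
    for n,(x0,y0,x1,y1) in boxes.items():
        r=cv2.matchTemplate(B['image'][y0-8:y1+8,x0-8:x1+8],A['image'][y0:y1,x0:x1],cv2.TM_CCOEFF_NORMED); _,m,_,l=cv2.minMaxLoc(r); print(n,round(m,3),l[0]-8,l[1]-8)
a=load('side0');c=load('sm'); tm(a,c,dict(bottle=(302,105,326,166),purple=(170,362,210,396),tab=(276,224,296,242)))
t=snap('top','tend'); tm(load('top0'),t,dict(knob=(296,240,312,260),tab=(252,236,272,254),bottle=(355,150,390,190),purple=(105,286,140,304),opener=(266,262,286,312)))
h=cv2.cvtColor(t['image'],cv2.COLOR_BGR2HSV); print(bot.get_obs()['eef_pos'])
E
```

```text
rect 0.361 -17 -20
rnd 0.402 -11 -15
knob 0.474 20 -30
edge [160, 163, 160, 121, 80, 77, 91, 91] [166, 170, 160, 121, 92, 99, 104]
bottle 0.954 0 0
purple 0.941 0 0
tab 0.993 0 0
knob 0.999 0 0
tab 0.993 0 0
bottle 0.998 0 0
purple 0.998 0 0
opener 0.465 -1 1
[0.32288215 0.02630057 0.24945655]
```

```bash
python3 -c "
from workcell import bot
print(bot.job_done())"
```

```text
the job is handed in; nothing more can be done
None
```

All three keys on the shelf are in the tray, the lid is latched shut with the knob home, and nothing else on the shelf has moved; one departure from the order asked was that the knob stuck about 9 mm out and only sprang home once I had raised the lid from about 0.1 to 0.2 rad.

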